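Key-lock the carrier, mark the modules, unlock

ROBOT

A 6-joint arm with a two-finger parallel gripper is mounted at the origin on the work surface. World frame = base frame: x ahead of the robot, y to its left, z up, the work surface at z = 0. Lengths are in mm, angles in rad, forces in N, time in s.
With the tool pointing down it reaches from about 350 to 975 mm from the base axis. Payload 7.1 kg.
Tool frame: the origin (TCP) lies at the very end of the fingers, on their centre line; the grasp point (between the pads) lies 19 mm behind it (ctrl.grip_point_offset is the distance from the TCP to the grasp point, in mm); z points along the fingers, y is the direction in which the jaws open and shut (so a half turn about z gives the same grasp; the last joint's range is limited). The gripper opens to 88 mm and grips with 3 to 60 N. Pads are 20 mm wide; open, the fingers measure 115 mm over their backs; the gripper's body (75 mm by 178 mm) begins 61 mm behind the grasp point.
Start: joints at [-1.362, 0.423, 1.63, -0, 1.089, -0.019], TCP at [141.166, -608.832, 222.675] pointing down, gripper open.
Joint ranges: [-3, 3], [-0.9, 2.11], [0.09, 2.58], [-1.31, 4.45], [0.11, 2.69], [-2.54, 2.54]. Speed limits (rad/s): [2.39, 2.39, 3.01, 3.14, 3.14, 3.14].

INTERFACE

Orientations are given as a rotation vector (axis times angle).
In Python, from workcell import ctrl gives the robot as it stands.
- The arm moves only by the tool move_arm, never from a script. Its argument "increments" is one flat list of numbers, 5 for each row, row after row: the closure in counts, from 0 (fully open) to 255 (shut), then the shift along the tool's x, y, z in mm, then the turn about the tool's z in degrees. In form: [grip, dx, dy, dz, yaw, grip, dx, dy, dz, yaw, ...]. A call has 1 to 12 rows; each row is the pose to reach, as a shift and turn from the pose measured when the call began, along the tool's axes at that moment; what a row does not reach only later rows make up. A row lasts 1/8 s, in which the tool goes at most 62.5 mm and 10.7 degrees, less where a joint would pass 70% of its speed; a pose out of reach is approached as far as the arm can. A call with a gripper value outside its range is refused whole. The fingers move at their own pace and stop on an object; the grip force is fixed at half the most. Time passes only in rows, so rows that repeat a pose let the fingers close. It gives the time, the measured TCP pose, the force and the opening at its end, in the units of the state.
- ctrl.get_obs(): the state, without advancing time (a new reading comes with each control period).
- ctrl.get_image(name): name is "scene" or "top"; returns a dict with "frame" (400x640x3 uint8, red, green, blue), "vertical_fov" (degrees; the focal length in pixels is half the picture's height over the tangent of half this angle, whatever the lens; pixels are square), "cx", "cy" (the principal point, pixels), "pose" (4x4, takes a point from camera to world coordinates). Camera axes: x right, y down, z forward; pixel columns grow to the right and rows downward; lengths in mm; the calibration is good to about 2 mm. A picture is of the moment at which its call begins. There is no depth.
- ctrl.close_job(): hands the job in, once; it reports no verdict.
The state is a dict: "t": time; "qpos": joint angles; "qvel": joint speeds; "joint_torque": joint torques, N m; "ee_pos": TCP position; "orientation": TCP orientation; "ft_force": force on the tool from outside, world axes, zero at the start; "moment": the same for the moment, N m; "width": finger opening in mm.
Only numpy, scipy, OpenCV 4.12 (cv2) and the standard library are available. Lean on these libraries where they do the work, as an engineer would, in place of code of your own. Each camera call takes 0.05 s, during which the arm holds its last target.

TASK

Seat every avionics module lying on the bench (there are two or three) flat in a bay of the carrier, any bay, then put the red key fully into the carrier's lock and turn it a quarter turn clockwise to the stop, so that the carrier is locked. With the carrier locked and the marking punch held upright, press firmly and steadily (about 10 to 20 N, for about a second) on the middle of the white disc of each module in the order blue, green, yellow, lifting the punch straight off each time without sliding. Then put the punch back in its stand, tip down, turn the key back to the unlocked stop, draw it out and put it fully back in its own stand, with the modules left seated and the other things on the bench left alone.

Things in the scene. Friction and masses are not known exactly. Their poses are not given: they have to be found in the camera images.
- carrier: Fixed carrier, 96 (x) x 375 (y) mm. Origin: centre of underside, on the bench; x points away from the robot, y along the row of three bays, centred at x 0, y +125, +40, -45 mm. Bay floor 10 mm above origin; each bay 76 (x) x 56 (y) mm inside blue rails that rise 10 mm over the floor (6 mm thick across the row). Lock housing 90 x 80 mm at y -145.
- lock_slot (a point): Mouth of the key slot: centre of the top face of the lock's brass rotor (44 x 44 mm), on its upright axis, 64 mm above the bench. The frame turns with the rotor: slot 22.4 mm long along x, 10.4 mm wide along y, 28 mm deep; z up. A red pointer marks the rotor's -x side.
- lock_rotor (a joint): Lock rotor, rad: 0 = unlocked (slot along the carrier's x, red pointer toward the robot, at the white mark), grows clockwise seen from above to the stop at 1.57 = locked (red mark). Starts at 0 to 0.2, stays where left, turns with about 0.04 N m. The key has about 0.1 rad of play, so turn it a little past the quarter turn.
- key_bow (a point): Centre of the key's red bow (flat grip 44 along x, 12 thick along y, 44 high, mm). The steel blade below, 20 (x) x 8 (y), is 26 long, its last 6 mm narrowed to 16 x 5. Same either way round. Starts upright in its stand, bow resting on it; fully in stand or lock the bow rests on the top face, this point 22 mm above the slot's mouth.
- key_slot (a point): Mouth of the slot in the key stand (fixed grey block 60 x 60 x 34 mm), centre of its top face, 34 mm above the bench. Slot 24.4 mm long along x, 12.4 mm wide along y, 28 mm deep; z up. The key starts here and is put back here.
- punch_tip (a point): Centre of the flat end face of the marking punch's steel tip (14 mm diameter, 30 mm long); z points up the punch. Above the tip: a flange 38 mm across, 6 mm thick, then a black square handle 24 x 24 mm, 64 mm long with an orange band; 100 mm in all, 0.2 kg.
- punch_grip (a point): Point on the axis of the punch's handle, 72 mm above the tip's face (28 mm below the top end); x and y are square to the handle's flats. Starts upright in its stand.
- stand_hole (a point): Mouth of the hole in the punch stand (fixed dark steel block 70 x 70 x 40 mm, yellow band), centre of its top face. Hole 22 mm square, 34 mm deep; the punch's flange rests on the top, the tip's face then 30 mm below this point.
- blue_center (a point): Centre of the blue module, if present (else None): aluminium box 70 (x) x 50 (y) x 46 (z) mm with a blue top, about 0.3 kg. Its underside is 23 mm below this point, its top 23 mm above. A white dark-rimmed disc, 32 mm across, marks the middle of the top, straight above this point: the punch goes there. Same either way round.
- green_center (a point): Centre of the green module, if present (else None): aluminium box 70 (x) x 50 (y) x 46 (z) mm with a green top, about 0.3 kg. Its underside is 23 mm below this point, its top 23 mm above. A white dark-rimmed disc, 32 mm across, marks the middle of the top, straight above this point: the punch goes there. Same either way round.
- yellow_center (a point): Centre of the yellow module, if present (else None): aluminium box 70 (x) x 50 (y) x 46 (z) mm with a yellow top, about 0.3 kg. Its underside is 23 mm below this point, its top 23 mm above. A white dark-rimmed disc, 32 mm across, marks the middle of the top, straight above this point: the punch goes there. Same either way round.
- solvent_bottle: Bystander, to be left alone. White bottle with a blue cap, 52 mm across, 120 mm tall. Origin at the centre of its underside.
- screw_jar: Bystander, to be left alone. Small clear jar, 60 mm across, 60 mm tall. Origin at the centre of its underside.
- screwdriver: Bystander, to be left alone. Screwdriver, 160 mm long, lying on the bench. Origin at the centre of its underside (of its length, on the bench).
- parts_cup: Bystander, to be left alone. Steel bowl, 68 mm across, 50 mm tall. Origin at the centre of its underside.
- tape_core: Bystander, to be left alone. Orange roll, 68 mm across, 30 mm tall. Origin at the centre of its underside.
- wire_spool: Bystander, to be left alone. Black and copper spool, 60 mm across, 42 mm tall. Origin at the centre of its underside.
- gauge_block: Bystander, to be left alone. Steel block 75 x 30 x 20 mm. Origin at the centre of its underside.
Things that resemble listed ones, but are neither listed nor needed, are in the scene too. Leave any pink or turquoise look-alike of the part that bears stand_hole alone.

How it is judged (in metres and radians):
On the way, in this order (a step that is already met when the one before it is completed fails the run):
1. every module present is seated in a bay of the carrier and let go (x of blue_center in the frame of carrier between -0.007 and 0.007 m and z of blue_center in the frame of carrier between 0.029 and 0.037 m and angle between the z axis of each of blue_center, green_center, yellow_center and the z axis of carrier, either way round below 0.08 rad and angle between each of blue_center, green_center, yellow_center's own z axis and vertical below 0.12 rad and angle between the x axis of each of blue_center, green_center, yellow_center and the x axis of carrier, either way round below 0.17 rad and (y of blue_center in the frame of carrier between 0.118 and 0.132 m or y of blue_center in the frame of carrier between 0.033 and 0.047 m or y of blue_center in the frame of carrier between -0.052 and -0.038 m) and x of green_center in the frame of carrier between -0.007 and 0.007 m and z of green_center in the frame of carrier between 0.029 and 0.037 m and (y of green_center in the frame of carrier between 0.118 and 0.132 m or y of green_center in the frame of carrier between 0.033 and 0.047 m or y of green_center in the frame of carrier between -0.052 and -0.038 m) and x of yellow_center in the frame of carrier between -0.007 and 0.007 m and z of yellow_center in the frame of carrier between 0.029 and 0.037 m and (y of yellow_center in the frame of carrier between 0.118 and 0.132 m or y of yellow_center in the frame of carrier between 0.033 and 0.047 m or y of yellow_center in the frame of carrier between -0.052 and -0.038 m) and contact force between the fingers and blue_module below 0.3 N and contact force between the fingers and green_module below 0.3 N and contact force between the fingers and yellow_module below 0.3 N), for 0.2 s.
2. the key is fully in the lock and turned a quarter turn clockwise to the stop (horizontal distance between key_bow and lock_slot below 0.006 m and z of key_bow in the frame of lock_slot below 0.027 m and angle between key_bow's own z axis and vertical below 0.15 rad and value of joint lock_rotor above 1.25 rad), for 0.2 s.
3. the punch, upright, presses squarely on the middle of the blue module's disc with 5 to 45 N for 0.3 s, the carrier being locked (contact force between punch and blue_module between 5 and 45 N and angle between the z axis of punch_tip and the z axis of blue_center, either way round below 0.12 rad and horizontal distance between punch_tip and blue_center below 0.006 m and angle between the x axis of lock_slot and the y axis of blue_center, either way round below 0.45 rad), for 0.3 s.
4. the punch is lifted straight off the blue module (15 mm or more above it, still within 12 mm of the middle) (z of punch_tip in the frame of blue_center above 0.038 m and horizontal distance between punch_tip and blue_center below 0.012 m and angle between the z axis of punch_tip and the z axis of blue_center, either way round below 0.2 rad), for 0.02 s.
5. the punch, upright, presses squarely on the middle of the green module's disc with 5 to 45 N for 0.3 s, the carrier being locked (contact force between punch and green_module between 5 and 45 N and angle between the z axis of punch_tip and the z axis of green_center, either way round below 0.12 rad and horizontal distance between punch_tip and green_center below 0.006 m and angle between the x axis of lock_slot and the y axis of green_center, either way round below 0.45 rad), for 0.3 s.
6. the punch is lifted straight off the green module (15 mm or more above it, still within 12 mm of the middle) (z of punch_tip in the frame of green_center above 0.038 m and horizontal distance between punch_tip and green_center below 0.012 m and angle between the z axis of punch_tip and the z axis of green_center, either way round below 0.2 rad), for 0.02 s.
7. the punch, upright, presses squarely on the middle of the yellow module's disc with 5 to 45 N for 0.3 s, the carrier being locked (contact force between punch and yellow_module between 5 and 45 N and angle between the z axis of punch_tip and the z axis of yellow_center, either way round below 0.12 rad and horizontal distance between punch_tip and yellow_center below 0.006 m and angle between the x axis of lock_slot and the y axis of yellow_center, either way round below 0.45 rad), for 0.3 s.
8. the punch is lifted straight off the yellow module (15 mm or more above it, still within 12 mm of the middle) (z of punch_tip in the frame of yellow_center above 0.038 m and horizontal distance between punch_tip and yellow_center below 0.012 m and angle between the z axis of punch_tip and the z axis of yellow_center, either way round below 0.2 rad), for 0.02 s.
At the end, for the whole second after the job is handed in: Modules upright on bay floors (7 mm from bay centre, 4 mm in height, 0.17 rad); lock rotor back below 0.3 rad; key fully in its stand (6 mm sideways, 5 mm in height); punch in its stand (8 mm, tip 25 mm or more down the hole); both upright to 0.15 rad; all at rest (x of blue_center in the frame of carrier between -0.007 and 0.007 m and z of blue_center in the frame of carrier between 0.029 and 0.037 m and angle between the z axis of each of blue_center, green_center, yellow_center and the z axis of carrier, either way round below 0.08 rad and angle between each of blue_center, green_center, yellow_center's own z axis and vertical below 0.12 rad and angle between the x axis of each of blue_center, green_center, yellow_center and the x axis of carrier, either way round below 0.17 rad and (y of blue_center in the frame of carrier between 0.118 and 0.132 m or y of blue_center in the frame of carrier between 0.033 and 0.047 m or y of blue_center in the frame of carrier between -0.052 and -0.038 m) and x of green_center in the frame of carrier between -0.007 and 0.007 m and z of green_center in the frame of carrier between 0.029 and 0.037 m and (y of green_center in the frame of carrier between 0.118 and 0.132 m or y of green_center in the frame of carrier between 0.033 and 0.047 m or y of green_center in the frame of carrier between -0.052 and -0.038 m) and x of yellow_center in the frame of carrier between -0.007 and 0.007 m and z of yellow_center in the frame of carrier between 0.029 and 0.037 m and (y of yellow_center in the frame of carrier between 0.118 and 0.132 m or y of yellow_center in the frame of carrier between 0.033 and 0.047 m or y of yellow_center in the frame of carrier between -0.052 and -0.038 m) and horizontal distance between key_bow and key_slot below 0.006 m and z of key_bow in the frame of key_slot below 0.027 m and angle between each of key_bow, punch_tip's own z axis and vertical below 0.15 rad and value of joint lock_rotor below 0.3 rad and horizontal distance between punch_tip and stand_hole below 0.008 m and z of punch_tip in the frame of stand_hole below -0.025 m and linear speed of each of blue_module, green_module, yellow_module, key, punch below 0.02 m/s); the robot touches nothing.
It fails at once if a bystander (bottle, jar, screwdriver, bowl, orange roll, spool, steel block) is pushed more than 60 mm or tipped over (distance of any of solvent_bottle, screw_jar, screwdriver, parts_cup, tape_core, wire_spool, gauge_block from where it was at the start of the episode above 0.06 m or angle between any of solvent_bottle, screw_jar, parts_cup, tape_core, wire_spool's own z axis and vertical above 0.6 rad).
Of blue_module, green_module, yellow_module only 2 to 3 are there at a start; the rules pass over those that are not, and their reading is None.
At some moment in a run one of blue_module, green_module, yellow_module may be knocked a few centimetres aside while the robot is not near it.
It also fails if it takes over 208 s, if anything falls off the work surface, if the arm or the gripper's body presses on something with over 40 N, if the wrist force passes 120 N, or if a joint passes its speed limit or range.

## Working session

There is one attempt and no reset: what is moved stays moved. The work goes in short steps, Python scripts to look and compute and a tool call to move; the robot and the scene stay as the last step left them, time stands still between calls to the robot, and variables do not carry over. Pictures are saved under pics/ and viewed, and the job is handed in when it is done.

Besides the shell and the picture viewer there is one more tool, called after "Call:" by a JSON object that holds its "name" and its "arguments", one argument or row to a line. move_arm: Moves the arm, as the interface text tells. Its arguments: {"type":"object","properties":{"increments":{"type":"array","items":{"type":"number"}}},"required":["increments"]}

```bash
mkdir -p pics; ls; cat > h.py <<'E'
import numpy as np, cv2
from workcell import ctrl
def grab(n,tag):
    im=ctrl.get_image(n); f=np.ascontiguousarray(im['frame'][:,:,::-1]); cv2.imwrite(f'pics/{tag}_{n}.png',f)
    np.savez(f'pics/{tag}_{n}.npz',f=f,pose=im['pose'],fov=im['vertical_fov'],c=[im['cx'],im['cy']]); return f
class V:
    def __init__(s,tag,n):
        d=np.load(f'pics/{tag}_{n}.npz'); s.f=d['f'];s.P=d['pose'];s.c=d['c'];s.F=s.f.shape[0]/2/np.tan(np.radians(d['fov'])/2)
    def w(s,u,v,z):
        r=s.P[:3,:3]@np.array([(u-s.c[0])/s.F,(v-s.c[1])/s.F,1]);o=s.P[:3,3];return o+r*(z-o[2])/r[2]
    def p(s,X):
        q=s.P[:3,:3].T@(np.array(X,float)-s.P[:3,3]);return q[:2]/q[2]*s.F+s.c
E
python3 - <<'E'
from h import *
for n in('scene','top'):
    grab(n,'a');v=V('a',n);print(n,v.F,v.c,v.P.round(3).tolist())
    f=cv2.resize(v.f,(800,500),interpolation=cv2.INTER_CUBIC);cv2.imwrite(f'pics/a8_{n}.png',f)
print(ctrl.get_obs())
E
```

```text
pics
scene 414.80752831037245 [324.35970571 202.52827273] [[0.125, 0.706, -0.698, 1395.643], [0.992, -0.079, 0.097, -53.578], [0.014, -0.704, -0.71, 931.155], [0.0, 0.0, 0.0, 1.0]]
top 392.142829735722 [326.48538563 203.06925857] [[0.019, -0.997, 0.072, 512.567], [-1.0, -0.019, -0.001, 39.464], [0.002, -0.072, -0.997, 1007.142], [0.0, 0.0, 0.0, 1.0]]
{'t': 0.1, 'qpos': array([-1.36201494e+00,  4.23773397e-01,  1.63057997e+00,  1.88168449e-06,
        1.08859118e+00, -1.90028366e-02]), 'qvel': array([ 7.07501574e-04,  8.79379709e-04, -5.97742993e-04,  6.33896191e-04,
        7.19838888e-05, -6.20934221e-04]), 'joint_torque': array([ 3.43593993e-04, -5.45614278e+01, -2.74325019e+01,  6.44143671e-02,
        1.87466905e-02, -1.28818044e-05]), 'ee_pos': array([ 141.06063279, -608.3762811 ,  221.98702591]), 'orientation': array([-3.11990212e+00, -3.56875256e-01,  1.98509221e-04]), 'ft_force': array([-0.15285835,  1.14978441, -0.180189  ]), 'moment': array([-0.04320643,  0.00693052,  0.00567252]), 'width': 87.72537815381712}
```

View pics/a8_top.png

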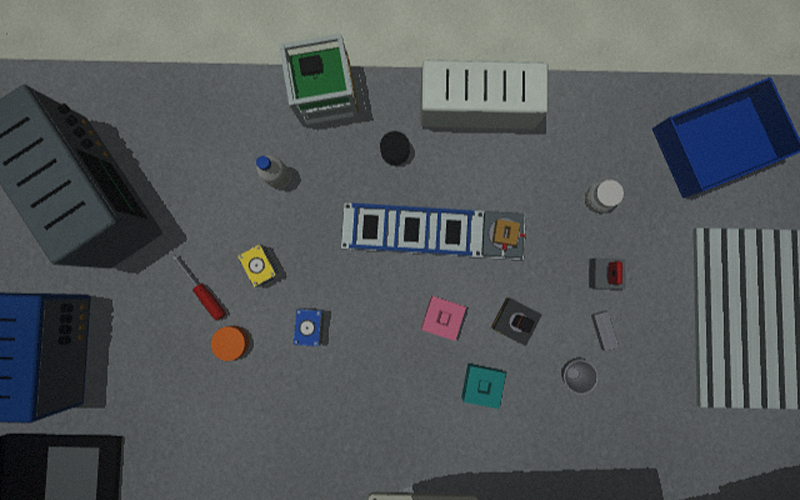

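View pics/a8_scene.png

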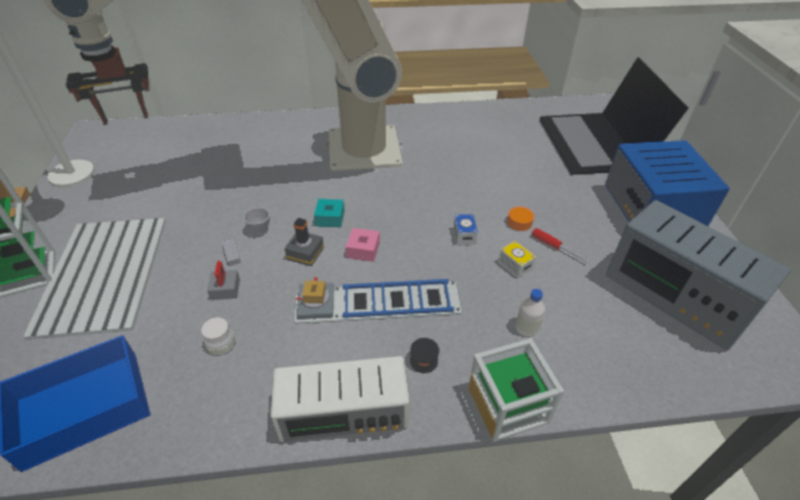

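The top view (800x500) shows two modules: blue at (307,327) and yellow at (257,265). There is no green module; the green thing at (318,75) is a rack. The carrier spans (343,203) to (525,258), with its lock at (507,233). The key stand is at (607,273). The real dark punch stand is at (517,321), and its look-alikes are pink at (444,318) and turquoise at (484,386). I'll enlarge these.

```bash
python3 - <<'E'
from h import *
f=V('a','top').f
def crop(x0,y0,x1,y1,s): return cv2.resize(f[y0:y1,x0:x1],None,fx=s,fy=s,interpolation=cv2.INTER_CUBIC)
cv2.imwrite('pics/a_c1.png',crop(260,150,430,280,4.7 and 4))
cv2.imwrite('pics/a_c2.png',crop(380,190,510,320,4))
cv2.imwrite('pics/a_c3.png',crop(180,180,280,290,5))
E
```

```text
(no output)
```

View pics/a_c1.png

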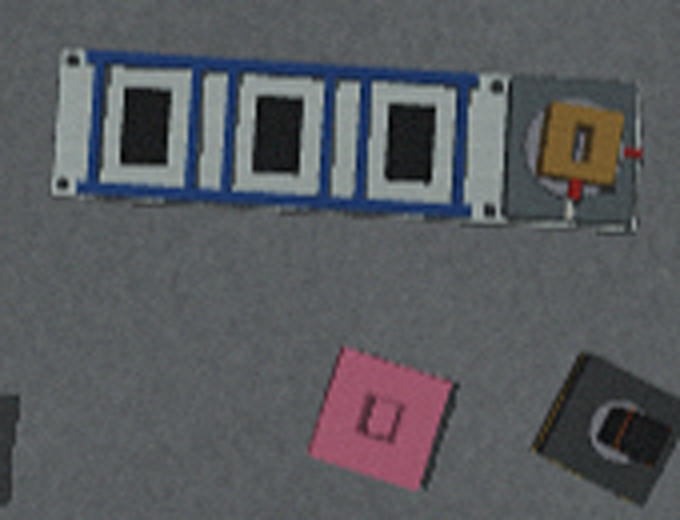

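View pics/a_c2.png

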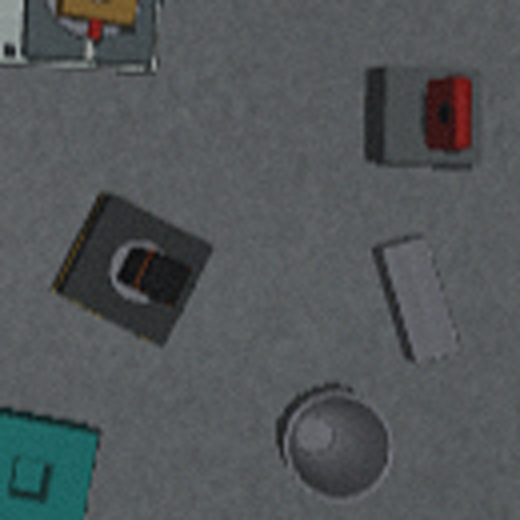

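View pics/a_c3.png

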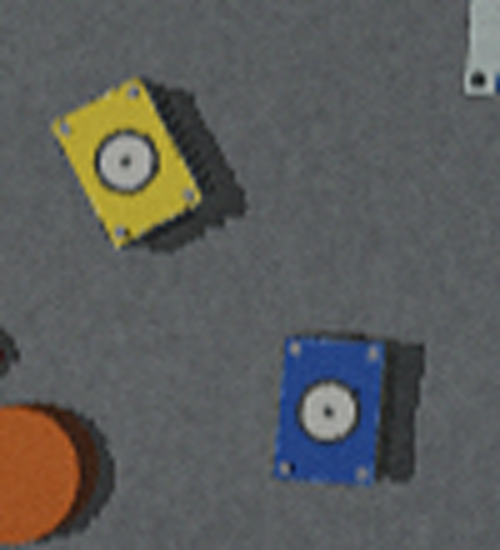

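```bash
cat > m.py <<'E'
from h import *
def hsv(f): return cv2.cvtColor(f,cv2.COLOR_BGR2HSV)
def blobs(mask,roi=None,mn=15):
    m=mask.astype(np.uint8)*255
    if roi: 
        k=np.zeros_like(m);x0,y0,x1,y1=roi;k[y0:y1,x0:x1]=1;m=m*k
    n,l,s,c=cv2.connectedComponentsWithStats(m)
    out=[]
    for i in range(1,n):
        if s[i,4]>=mn:
            cs,_=cv2.findContours((l==i).astype(np.uint8),cv2.RETR_EXTERNAL,cv2.CHAIN_APPROX_NONE)
            out.append((s[i,4],c[i],cv2.minAreaRect(max(cs,key=len)),max(cs,key=len)))
    return sorted(out,key=lambda o:-o[0])
def rectw(v,r,z):
    b=cv2.boxPoints(r); w=np.array([v.w(*q,z)[:2] for q in b]); c=w.mean(0)
    e=w[1]-w[0],w[2]-w[1]
    L=[np.linalg.norm(x) for x in e]; 
    if L[0]<L[1]: e=e[::-1];L=L[::-1]
    return c.round(1),np.round(L,1),round(float(np.degrees(np.arctan2(e[0][1],e[0][0]))%180),1)
E
python3 - <<'E'
from m import *
for n in('top','scene'):
    v=V('a',n);H=hsv(v.f);h,s,x=[H[:,:,i].astype(int) for i in range(3)]
    roi={'top':{'Y':(180,180,280,290),'B':(220,230,280,290),'C':(265,155,400,210),'L':(380,165,425,210),'K':(470,200,505,235),'P':(390,230,440,280)},
     'scene':{'Y':(390,185,440,225),'B':(355,165,390,200),'C':(270,220,375,262),'L':(235,215,270,245),'K':(160,205,195,240),'P':(220,170,265,215)}}[n]
    print(n)
    for nm,lo,hi,zz in(('Y',20,35,46),('B',100,125,46)):
        m=(h>lo)&(h<hi)&(s>110)
        if n=='top' or 1:
            for b in blobs(m,roi[nm],60)[:1]: print(nm,b[0],b[1].round(1),rectw(v,b[2],zz))
        d=(s<45)&(x>120)
        for b in blobs(d,roi[nm],20)[:3]: print(' disc',b[0],b[1].round(1),v.w(*b[1],46).round(1))
    d=(x<45)
    for b in blobs(d,roi['C'],60): print(' bay',b[0],b[1].round(1),v.w(*b[1],10).round(1),rectw(v,b[2],10))
    for b in blobs((h>100)&(h<125)&(s>110),roi['C'],100)[:1]: print(' rails',b[0],b[1].round(1),rectw(v,b[2],20))
    for b in blobs((h>12)&(h<25)&(s>100),roi['L'],60)[:1]: print(' rotor',b[0],b[1].round(1),rectw(v,b[2],64))
    for b in blobs(((h<8)|(h>172))&(s>120),roi['L'],4): print(' red',b[0],b[1].round(1),v.w(*b[1],64).round(1))
    for b in blobs(((h<8)|(h>172))&(s>120),roi['K'],10): print(' key',b[0],b[1].round(1),v.w(*b[1],78).round(1),rectw(v,b[2],78))
E
```

```text
top
Y 399 [205.  212.2] (array([553.9, 335.8]), array([69.8, 47.9]), 28.6)
 disc 108 [276.3 188.6] [615.5 162.9  46. ]
 disc 85 [245.3 261.9] [435.  233.1  46. ]
 disc 83 [204.6 211.9] [554.5 336.9  46. ]
B 417 [245.5 261.6] (array([435.8, 233. ]), array([69. , 48.2]), 177.3)
 disc 85 [245.3 261.9] [435.  233.1  46. ]
 bay 212 [295.7 181.2] [639.2 118.4  10. ] (array([639.4, 118. ]), array([47.5, 29.2]), 177.7)
 bay 209 [328.9 183.3] [635.4  33.5  10. ] (array([635.7,  33.3]), array([47.2, 28.7]), 177.1)
 bay 206 [362.  185.3] [631.9 -51.4  10. ] (array([631.7, -51.4]), array([47.8, 28.5]), 177.0)
 rails 1028 [329.3 182.7] (array([635.4,  33.1]), array([249.9,  92.2]), 87.3)
 rotor 332 [404.6 185.6] (array([ 626.6, -149.4]), array([47.3, 44.9]), 82.3)
 red 16 [403.3 196.7] [ 599.8 -146.6   64. ]
 red 7 [417.3 187.6] [ 622.6 -180.3   64. ]
 key 174 [492.1 217.9] [ 552.2 -354.7   78. ] (array([ 553.1, -354.4]), array([40.3, 23.8]), 179.3)
scene
Y 184 [414.1 202.1] (array([554.2, 337.9]), array([76.6, 52.8]), 28.9)
 disc 1288 [413.7 205.2] [567.1 332.7  46. ]
 disc 44 [414.  201.6] [552.3 337.9  46. ]
B 124 [372.5 178.6] (array([435.2, 234.4]), array([62.5, 48.9]), 167.4)
 disc 839 [372.8 182. ] [451.9 231.8  46. ]
 disc 44 [372.5 177.9] [432.7 234.9  46. ]
 rails 224 [320.2 248.8] (array([672.7,  32.4]), array([242.8,  22.5]), 87.4)
 rotor 263 [250.8 232.7] (array([ 635.8, -150. ]), array([61.8, 46.6]), 174.6)
 key 82 [175.  218.3] [ 572.5 -356.    78. ] (array([ 571. , -356.9]), array([72.3, 15.3]), 14.4)
```

Checks: the bay pitch measures 84.9 mm (85 expected), the module tops about 70x48, and the two cameras agree to about 2 mm. Next I set up move helpers and measure the punch and key stands and the lock slot.

```bash
cat > g.py <<'E'
from h import *
from scipy.spatial.transform import Rotation as Ro
def st():
    o=ctrl.get_obs();R=Ro.from_rotvec(o['orientation']).as_matrix();return o,R
def to(x,y,z,jaw=None):
    "jaw = world direction (deg) of tool y"
    o,R=st(); d=R.T@(np.array([x,y,z])-o['ee_pos']); yaw=0
    if jaw is not None:
        cur=np.degrees(np.arctan2(R[1,1],R[0,1])); dl=(jaw-cur+90)%180-90; yaw=-dl  # tool z down
    print('pos',o['ee_pos'].round(1),'tilt',round(float(np.degrees(np.arccos(-R[2,2]))),2),'jaw',round(float(np.degrees(np.arctan2(R[1,1],R[0,1]))),1),'q6',round(float(o['qpos'][5]),2),'w',round(o['width'],1),'F',o['ft_force'].round(1),'t',round(o['t'],2))
    print('INC',d.round(1),'yaw',round(float(yaw),1))
def st2(): to(*st()[0]['ee_pos'])
E
python3 - <<'E'
from g import *; from m import *
v=V('a','top');H=hsv(v.f);h,s,x=[H[:,:,i].astype(int) for i in range(3)]
# lock slot: dark/less bright inside rotor
g=cv2.cvtColor(v.f,cv2.COLOR_BGR2GRAY)
print(g[174:200,394:416]); 
print('stand'); print(g[226:272,394:436:2]);
to(435,233,120,87.3)
E
```

```text
[[ 76  71  70  72  76  74  82  84  83  84  88  80  83  71  70  76  72  73
   65  77  69  73]
 [ 76  77  73  66  80  86  88  99 107 102 105 101 100  94  80  71  72  68
   71  70  75  72]
 [ 72  77  65  56  86  95  96  96  94 101  95  99 107 102  96  94  79  72
   71  68  69  65]
 [ 81  77  50  50 101  93  97  95  97  91  98  89  96  92  97 100  95  87
   78  79  78  69]
 [ 85 106  50  51 100  96  95  99  94  96  97  97  97  95  97  97  94  92
   90  90  90  83]
 [ 98 104  42  57  95  94  91  94  94  98  92  95  99  92  97  89  96  96
  101  96  98 100]
 [109  86  39  78 100  98  97  95  99  92  74  75  91  91  91  99  97  97
   93  95  95  94]
 [110  83  45  82  91  93  95  93  96  86  53  50  56  61  76  97  95  95
   96  94  95  84]
 [113  61  45  90  94  91  92  85 100  73  54  36  38  37  64  96  96  99
  100  93 102  74]
 [111  57  48  96 102  95  95  96  95  76  57  82  55  43  71  98  95  93
   95  91  97  59]
 [109  49  57  95  96  93  96  96 101  69  52 116  57  46  82  96  92  92
   90  94  97  58]
 [102  43  48  97  94  91  94  95  97  65  51 110  50  48  88  94  96  97
   
[... 4843 characters left out ...]
91  43  37  25  48  58  93
   92  92  95]
 [ 86  94  92  70  42  48  46  44  47  49  46  43  49  51  44  47  82  92
   90  96  92]
 [ 87  93  97  85  73  45  47  51  48  46  46  49  45  44  53  46  94  94
   95  99  90]
 [ 91  98  93  96  97  72  47  44  48  49  47  46  50  47  45  47  96  95
   94  96  94]
 [ 93  93  92  93  92 103  58  48  48  44  53  48  48  51  50  60  93  90
   95 100  95]
 [ 92  95  96  91  93  97  87  63  50  46  46  48  45  48  45  89  93  91
   89  95  96]
 [ 92  91  96  94  89  92  99  92  62  44  49  47  49  51  51  96  89  92
   93  94  92]]
pos [ 141.1 -608.4  222. ] tilt 0.08 jaw -76.9 q6 -0.02 w 87.7 F [-0.2  1.1 -0.2] t 0.1
INC [ 476.3 -753.1  103. ] yaw 15.8
```

```bash
python3 - <<'E'
s=open('g.py').read()
s=s.replace("dl=(jaw-cur+90)%180-90; yaw=-dl","q1=np.degrees(np.arctan2(y,x)); c=[j for j in (jaw-360,jaw-180,jaw,jaw+180)]; j=min(c,key=lambda j:abs(q1-j)); dl=(j-cur+180)%360-180; yaw=-dl")
open('g.py','w').write(s)
from g import *
to(480,-50,220,87.3)
from m import *
v=V('a','top');H=hsv(v.f);h,s,x=[H[:,:,i].astype(int) for i in range(3)];g=cv2.cvtColor(v.f,cv2.COLOR_BGR2GRAY)
# punch stand top corners -> dark region incl. punch, line fits by minAreaRect of (g<60)+flange
m=(g<62)|((s<60)&(g>70)&0)
for b in blobs(g<68,(390,230,440,280),100)[:1]: print('pstand',b[0],b[1],b[2],rectw(v,b[2],40)); 
# key stand: grey block
f=cv2.resize(v.f[228:278,388:440],None,fx=11,fy=11,interpolation=cv2.INTER_NEAREST);cv2.imwrite('pics/ps.png',f)
f=cv2.resize(v.f[200:240,465:505],None,fx=14,fy=14,interpolation=cv2.INTER_NEAREST);cv2.imwrite('pics/ks.png',f)
f=cv2.resize(v.f[165:205,385:425],None,fx=14,fy=14,interpolation=cv2.INTER_NEAREST);cv2.imwrite('pics/ls.png',f)
E
```

```text
pos [ 141.1 -608.4  222. ] tilt 0.08 jaw -76.9 q6 -0.02 w 87.7 F [-0.2  1.1 -0.2] t 0.1
INC [ 456.3 -467.4    2.6] yaw 15.8
pstand 843 [412.67734282 256.50533808] ((412.60003662109375, 256.3000183105469), (31.752164840698242, 28.621667861938477), 26.56505012512207) (array([ 456. , -174.8]), array([77.4, 70.3]), 64.5)
```

View pics/ps.png

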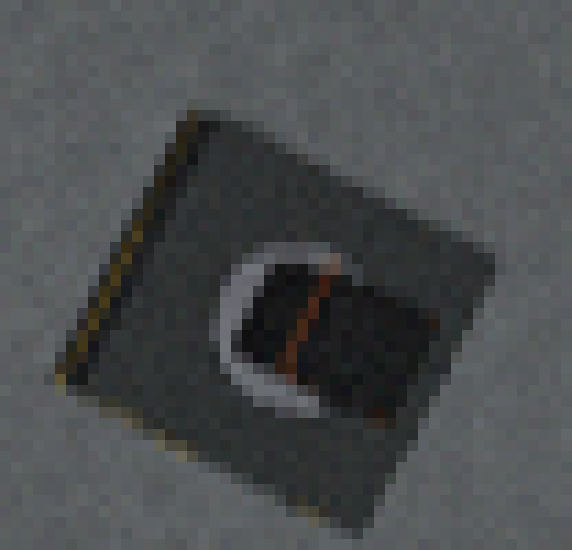

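View pics/ks.png

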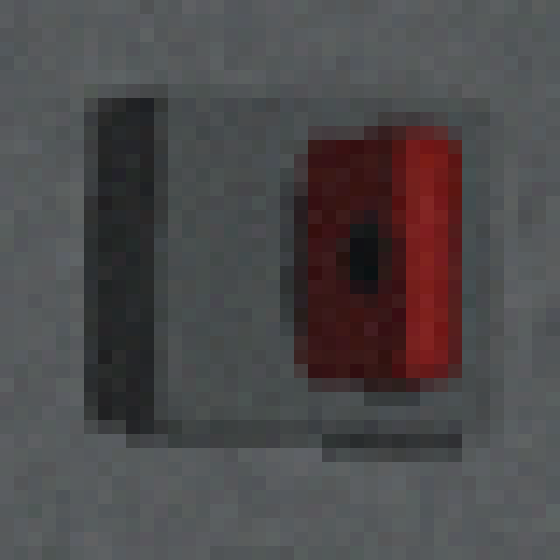

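View pics/ls.png

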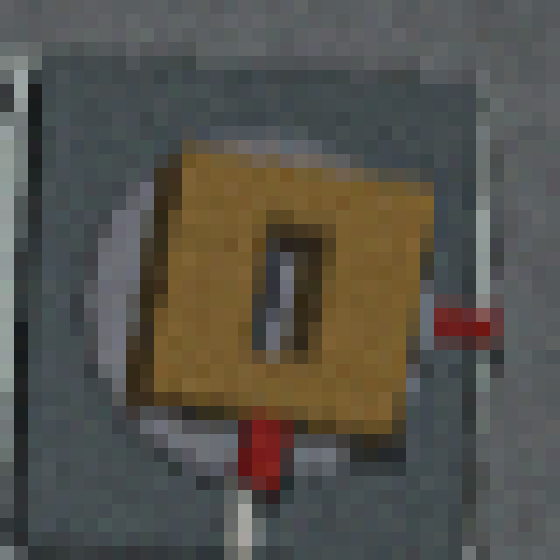

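```bash
sed -i 's/j=min(c,key=lambda j:abs(q1-j)); dl=(j-cur+180)%360-180/dl=(jaw-cur)/' g.py
python3 - <<'E'
from g import *
v=V('a','top')
print('punch top',v.w(420.4,258.7,110).round(1),'pstand',v.w(413.4,257.1,40).round(1))
a=v.w(388+337/11,228+265/11,110);b=v.w(388+437/11,228+320/11,110);c=v.w(388+385/11,228+415/11,110);print(np.degrees(np.arctan2(*(a-b)[[1,0]])),np.degrees(np.arctan2(*(b-c)[[1,0]])))
a=v.w(388+205/11,228+118/11,40);b=v.w(388+495/11,228+265/11,40);c=v.w(388+362/11,228+535/11,40);d=v.w(388+78/11,228+385/11,40)
for p,q in((a,b),(b,c),(d,c),(a,d)): print('st',np.degrees(np.arctan2(*(p-q)[[1,0]])),np.linalg.norm(p-q))
print('lock',v.w(405.5,185.3,64).round(1)); print('keytop',v.w(495.5,217.5,78).round(1),'kstand',v.w(487.5,218.2,34).round(1))
for X0,X1,z in(((405,125),(462,125),78),((405,125),(405,378),78)): pass
s=V('a','scene')
for X,z in(((427.4,-0,0),0),): pass
L=np.array([626.8,-150.8,64]);print('proj lock scene',s.p(L),'punch',s.p([457,-176,110]),'key',s.p([552,-356,78]))
f=cv2.resize(s.f[160:260,155:275],None,fx=6,fy=6,interpolation=cv2.INTER_NEAREST);cv2.imwrite('pics/sz.png',f)
to(480,-50,220,87.3)
E
```

```text
punch top [ 454.9 -177.   110. ] pstand [ 454.  -176.8   40. ]
62.231960997151056 -28.593558888997975
st 64.15263489785951 72.01684524229987
st -26.17355515328938 66.97836195914229
st 63.30673599460509 70.80044695984078
st -25.114998942827494 65.93742296991834
lock [ 627.6 -151.7   64. ]
keytop [ 553.3 -362.7   78. ] kstand [ 553.1 -361.9   34. ]
proj lock scene [250.24958024 230.04204668] punch [239.87394209 177.33688946] key [175.90503046 212.98300233]
pos [ 141.1 -608.4  222. ] tilt 0.08 jaw -76.9 q6 -0.02 w 87.7 F [-0.2  1.1 -0.2] t 0.1
INC [ 456.3 -467.4    2.6] yaw -164.2
```

View pics/sz.png

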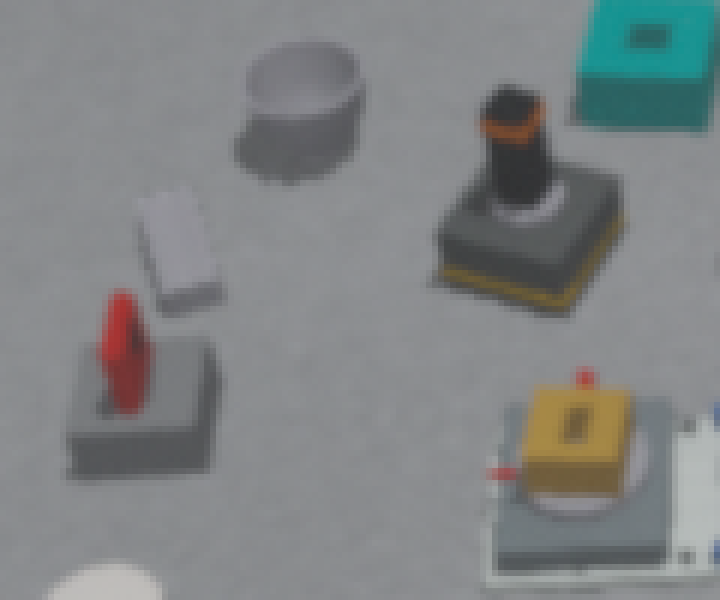

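The measurements agree: the lock slot read directly is (627.6,-151.7), and from the carrier fit it is (627.4,-151.4). The punch is at (454.5,-177) and the key at (553.2,-362.3). I'll head to the blue module.

Call:
{"name": "move_arm", "arguments": {
  "increments": [0,50,-50,0,-10,0,100,-100,0,-20,0,150,-150,0,-30,0,200,-200,0,-40,0,240,-245,0,-50,0,280,-285,0,-60,0,320,-325,0,-70,0,360,-370,0,-80,0,400,-410,0,-90,0,440,-450,0,-100,0,456,-467,0,-110,0,456,-467,0,-120]
}}

```text
t: 1.6
ee_pos: [480.6, -48.5, 222.4]
orientation: [-1.238, -2.886, -0.002]
ft_force: [0.2, 0.0, -0.1]
width: 87.8
```

```bash
python3 -c "
from g import *
to(435.3,233,100,87.3)"
```

```text
pos [480.6 -48.5 222.4] tilt 0.1 jaw 43.6 q6 -0.89 w 87.8 F [ 0.2  0.  -0.1] t 1.6
INC [235.  161.1 122.8] yaw -43.7
```

Call:
{"name": "move_arm", "arguments": {
  "increments": [0,45,30,0,-10,0,90,60,0,-20,0,140,95,10,-30,0,185,127,40,-40,0,220,150,70,-44,0,235,161,100,-44,0,235,161,120,-44,0,235,161,123,-44]
}}

```text
t: 2.6
ee_pos: [434.0, 232.7, 98.4]
orientation: [-0.065, -3.137, -0.0]
ft_force: [0.1, 1.1, -0.1]
width: 87.7
```

```bash
cat > look.py <<'E'
from m import *
import sys
def mods(tag,z=46,roi=(150,150,440,300)):
    v=V(tag,'top');H=hsv(v.f);h,s,x=[H[:,:,i].astype(int) for i in range(3)]
    for nm,lo,hi in(('Y',20,35),('B',100,125)):
        m=(h>lo)&(h<hi)&(s>110)
        for b in blobs(m,roi,200)[:3]: print(nm,b[0],b[1].round(1),rectw(v,b[2],z))
    d=(s<45)&(x>120)
    for b in blobs(d,roi,50):
        if b[0]<150: print(' white',b[0],b[1].round(1),v.w(*b[1],z).round(1))
    return v
E
python3 -c "
from g import *
from look import *
grab('top','b');mods('b')
to(435.3,233,18,87.3)"
```

```text
Y 398 [205. 212.] (array([554.9, 336.3]), array([69.8, 47.9]), 28.6)
B 1025 [329.2 182.7] (array([632. ,  33.5]), array([243.3,  89.8]), 87.6)
 white 146 [312.8 182.3] [632.8  73.4  46. ]
 white 84 [204.6 211.9] [554.6 337.   46. ]
pos [434.5 232.7  99. ] tilt 0.14 jaw 87.6 q6 -1.06 w 88.0 F [ 0.6  0.2 -0.3] t 2.65
INC [-1.   0.3 81. ] yaw 0.3
```

Call:
{"name": "move_arm", "arguments": {
  "increments": [0,-1,0,40,0,0,-1,0,70,0,0,-1,0,81,0,255,-1,0,81,0,255,-1,0,81,0,255,-1,0,81,0,255,-1,0,81,0,255,-1,0,81,0]
}}

```text
t: 3.65
ee_pos: [435.7, 232.9, 18.6]
orientation: [-0.066, -3.139, -0.002]
ft_force: [-0.5, 0.9, 7.4]
width: 50.0
```

```bash
python3 -c "
from g import *
st2()
to(435,233,120,87.4)"
```

```text
pos [435.7 232.9  18.6] tilt 0.11 jaw 87.6 q6 -1.07 w 50.0 F [-0.5  0.9  7.4] t 3.65
INC [0. 0. 0.] yaw 0.0
pos [435.7 232.9  18.6] tilt 0.11 jaw 87.6 q6 -1.07 w 50.0 F [-0.5  0.9  7.4] t 3.65
INC [ 9.000e-01  1.000e-01 -1.014e+02] yaw 0.2
```

Call:
{"name": "move_arm", "arguments": {
  "increments": [255,0,0,-30,0,255,0,0,-70,0,255,0,0,-100,0,255,0,0,-100,0]
}}

```text
t: 4.15
ee_pos: [437.0, 233.4, 120.2]
orientation: [0.066, 3.139, 0.005]
ft_force: [0.2, 0.1, -2.3]
width: 49.7
```

```bash
python3 -c "
from g import *
to(632,-51.4,80,87.4)"
```

```text
pos [437.  233.4 120.2] tilt 0.22 jaw 87.6 q6 -1.06 w 49.7 F [ 0.2  0.1 -2.3] t 4.15
INC [-206.7 -276.5   39.8] yaw 0.2
```

Call:
{"name": "move_arm", "arguments": {
  "increments": [255,-30,-40,0,0,255,-65,-87,0,0,255,-100,-134,0,0,255,-135,-180,0,0,255,-170,-227,0,0,255,-197,-264,10,0,255,-207,-277,30,0,255,-207,-277,40,0,255,-207,-277,40,0,255,-207,-277,40,0]
}}

```text
t: 5.4
ee_pos: [631.8, -50.9, 79.8]
orientation: [0.064, 3.139, 0.005]
ft_force: [0.3, -0.5, -1.8]
width: 49.6
```

```bash
python3 -c "
from g import *
to(632,-51.4,28.5,87.4)
grab('scene','c')
f=V('c','scene').f
cv2.imwrite('pics/c1.png',cv2.resize(f[180:280,220:400],None,fx=4,fy=4,interpolation=cv2.INTER_CUBIC))"
```

```text
pos [631.8 -50.9  79.8] tilt 0.21 jaw 87.7 q6 -1.63 w 49.6 F [ 0.3 -0.5 -1.8] t 5.4
INC [-0.1 -0.7 51.3] yaw 0.3
```

View pics/c1.png

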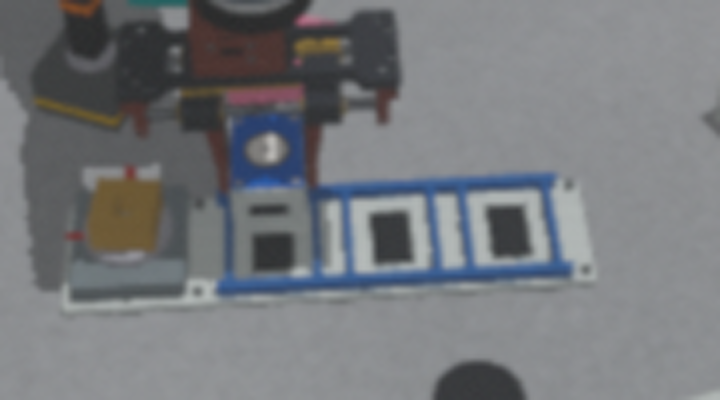

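The blue module is held level over the right-hand bay (272,250). I'll lower it.

Call:
{"name": "move_arm", "arguments": {
  "increments": [255,0,-1,20,0,255,0,-1,36,0,255,0,-1,43,0,255,0,-1,47,0,255,0,-1,50,0,255,0,-1,51,0,255,0,-1,51,0]
}}

```text
t: 6.32
ee_pos: [632.5, -51.9, 29.5]
orientation: [0.064, 3.138, 0.005]
ft_force: [-0.3, -1.0, -1.8]
width: 49.6
```

```bash
python3 -c "
from g import *
to(632,-51.4,28.5,87.4)"
```

```text
pos [632.5 -51.9  29.5] tilt 0.25 jaw 87.7 q6 -1.64 w 49.6 F [-0.3 -1.  -1.8] t 6.33
INC [0.5 0.4 1. ] yaw 0.3
```

Call:
{"name": "move_arm", "arguments": {
  "increments": [255,0,0,1.5,0,255,0,0,1.5,0,80,0,0,1.5,0,80,0,0,1.5,0,80,0,0,1.5,0,80,0,0,-30,0,80,0,0,-70,0,80,0,0,-100,0,0,0,0,-100,0]
}}

```text
t: 7.45
ee_pos: [633.9, -52.4, 132.0]
orientation: [0.064, 3.133, 0.004]
ft_force: [-0.6, -0.1, 0.4]
width: 67.2
```

```bash
python3 -c "
from g import *
to(554.6,336.5,120,118.6)"
```

```text
pos [633.9 -52.4 132. ] tilt 0.49 jaw 87.7 q6 -1.64 w 67.2 F [-0.6 -0.1  0.4] t 7.45
INC [ 95.3 385.3  12.3] yaw -30.9
```

Call:
{"name": "move_arm", "arguments": {
  "increments": [0,10,45,0,-5,0,22,95,0,-10,0,36,150,0,-15,0,50,205,0,-20,0,63,260,0,-25,0,76,310,0,-31,0,88,355,5,-31,0,95,380,10,-31,0,95,385,12,-31,0,95,385,12,-31]
}}

```text
t: 8.7
ee_pos: [554.5, 335.5, 119.2]
orientation: [-0.776, 3.037, -0.001]
ft_force: [-0.5, -0.2, 0.5]
width: 87.6
```

```bash
python3 -c "
from g import *
from look import *
grab('top','d');v=mods('d',56)
f=v.f
cv2.imwrite('pics/d1.png',cv2.resize(f[150:300,180:440],None,fx=3,fy=3,interpolation=cv2.INTER_CUBIC))
to(554.6,336.7,18,118.6)"
```

```text
B 1387 [338.2 183.1] (array([630.8,  33.4]), array([240.8,  88.2]), 87.4)
 white 146 [312.8 182.1] [631.9  73.1  56. ]
 white 87 [364. 183.] [632.1 -52.   56. ]
 white 75 [153.3 256.3] [444.9 452.8  56. ]
pos [554.8 335.1 119.6] tilt 0.42 jaw 118.6 q6 -1.54 w 88.0 F [ 0.3 -0.9 -0.3] t 8.75
INC [  0.2   1.7 101.6] yaw 0.0
```

View pics/d1.png

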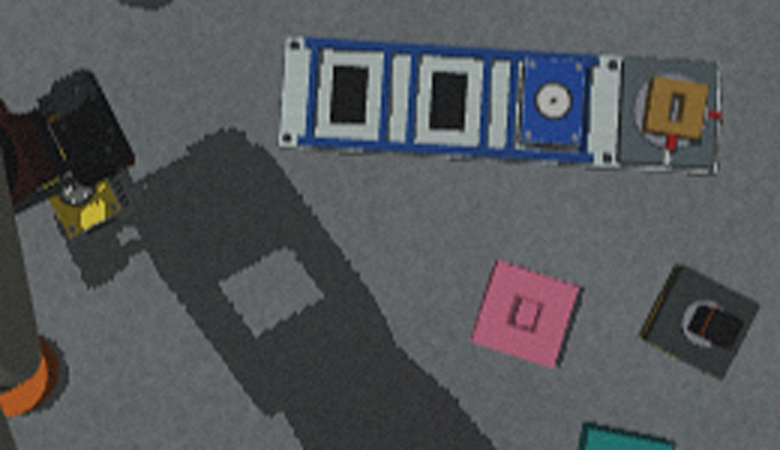

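Blue is seated at (632.1,-52.0), against a bay centre of (631.8,-51.5). The yellow disc at crop (76,190) has not moved, so I grasp it next.

Call:
{"name": "move_arm", "arguments": {
  "increments": [0,0,1.7,50,0,0,0,1.7,85,0,0,0,1.7,101,0,255,0,1.7,101,0,255,0,1.7,101,0,255,0,1.7,101,0,255,0,1.7,101,0,255,0,1.7,101,0]
}}

```text
t: 9.75
ee_pos: [555.2, 337.2, 19.6]
orientation: [-0.775, 3.036, 0.0]
ft_force: [-0.3, 0.2, 6.1]
width: 50.0
```

```bash
python3 -c "
from g import *
st2()"
```

```text
pos [555.2 337.2  19.6] tilt 0.5 jaw 118.6 q6 -1.54 w 50.0 F [-0.3  0.2  6.1] t 9.75
INC [0. 0. 0.] yaw 0.0
```

Call:
{"name": "move_arm", "arguments": {
  "increments": [255,0,0,-30,0,255,0,0,-70,0,255,0,0,-100,0,255,0,0,-100,0]
}}

```text
t: 10.25
ee_pos: [555.5, 337.7, 121.5]
orientation: [-0.774, 3.032, 0.002]
ft_force: [-0.1, -0.3, -4.5]
width: 49.9
```

```bash
python3 -c "
from g import *
to(639.2,118.4,80,87.4)"
```

```text
pos [555.5 337.7 121.5] tilt 0.73 jaw 118.6 q6 -1.54 w 49.9 F [-0.1 -0.3 -4.5] t 10.25
INC [  32.2 -232.5   41.6] yaw 31.2
```

Call:
{"name": "move_arm", "arguments": {
  "increments": [255,6,-40,0,6,255,12,-85,0,13,255,18,-130,0,20,255,25,-180,0,26,255,30,-220,10,31,255,32,-232,30,31,255,32,-232,41,31,255,32,-232,41,31,255,32,-232,41,31,255,32,-232,41,31]
}}

```text
t: 11.5
ee_pos: [639.3, 119.9, 81.2]
orientation: [0.062, 3.128, 0.008]
ft_force: [-0.2, -0.5, -3.6]
width: 50.1
```

```bash
python3 -c "
from g import *
to(639.2,118.4,29,87.4)
grab('scene','e')
f=V('e','scene').f
cv2.imwrite('pics/e1.png',cv2.resize(f[180:280,220:400],None,fx=4,fy=4,interpolation=cv2.INTER_CUBIC))"
```

```text
pos [639.3 119.9  81.2] tilt 0.79 jaw 87.7 q6 -1.37 w 50.1 F [-0.2 -0.5 -3.6] t 11.5
INC [ 0.8 -1.8 52.2] yaw 0.3
```

View pics/e1.png

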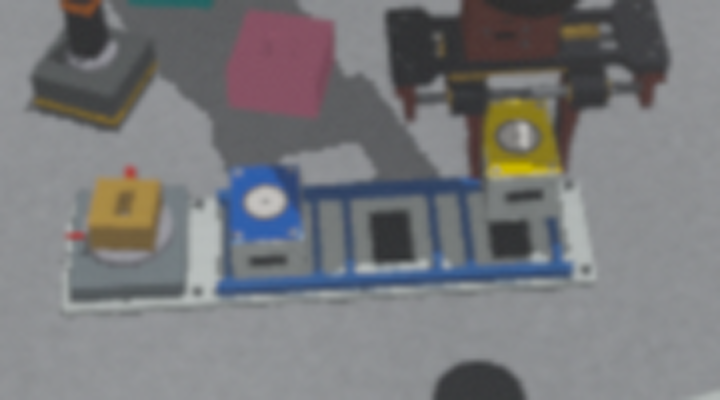

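Call:
{"name": "move_arm", "arguments": {
  "increments": [255,0.8,-1.8,20,0,255,0.8,-1.8,36,0,255,0.8,-1.8,43,0,255,0.8,-1.8,47,0,255,0.8,-1.8,50,0,255,0.8,-1.8,51,0,255,0.8,-1.8,51,0]
}}

```text
t: 12.42
ee_pos: [639.4, 118.2, 30.5]
orientation: [0.063, 3.127, 0.008]
ft_force: [-0.5, -1.0, -3.7]
width: 50.0
```

```bash
python3 -c "
from g import *
to(639.2,118.4,29.5,87.4)"
```

```text
pos [639.4 118.2  30.5] tilt 0.82 jaw 87.7 q6 -1.37 w 50.0 F [-0.5 -1.  -3.7] t 12.43
INC [0.2 0.1 1. ] yaw 0.3
```

Call:
{"name": "move_arm", "arguments": {
  "increments": [255,0,0,1.5,0,255,0,0,1.5,0,80,0,0,1.5,0,80,0,0,1.5,0,80,0,0,1.5,0,80,0,0,-30,0,80,0,0,-70,0,80,0,0,-110,0,0,0,0,-110,0,0,0,0,-110,0]
}}

```text
t: 13.68
ee_pos: [637.4, 117.6, 139.9]
orientation: [0.063, 3.128, 0.008]
ft_force: [-0.3, 0.5, 0.4]
width: 76.5
```

```bash
python3 -c "
from g import *
to(553.3,-362.3,140,90.5)"
```

```text
pos [637.4 117.6 139.9] tilt 0.78 jaw 87.7 q6 -1.37 w 76.5 F [-0.3  0.5  0.4] t 13.68
INC [  64.7 -482.9   -3.4] yaw -2.8
```

Call:
{"name": "move_arm", "arguments": {
  "increments": [0,6,-45,0,0,0,13,-95,0,0,0,20,-150,0,0,0,27,-205,0,-1,0,34,-260,0,-2,0,42,-315,0,-3,0,50,-370,0,-3,0,57,-425,0,-3,0,62,-465,0,-3,0,65,-483,0,-3,0,65,-483,0,-3,0,65,-483,0,-3]
}}

```text
t: 15.18
ee_pos: [553.1, -360.7, 136.0]
orientation: [-0.021, 3.13, 0.009]
ft_force: [0.2, -0.5, 0.4]
width: 87.8
```

```bash
python3 -c "
from g import *
from look import *
grab('top','f');v=mods('f',56);
cv2.imwrite('pics/f1.png',cv2.resize(v.f[150:280,250:510],None,fx=3,fy=3,interpolation=cv2.INTER_CUBIC))
to(553.3,-362.3,41,90.5)"
```

```text
Y 395 [294.5 179.3] (array([638.8, 117.9]), array([68.9, 46.5]), 1.3)
B 1288 [339.6 183.4] (array([630.9,  33.5]), array([240.8,  88.4]), 87.5)
 white 144 [312.8 182.2] [631.8  73.1  56. ]
 white 86 [294.5 178.9] [639.  117.9  56. ]
 white 84 [365.1 182.9] [632.5 -54.7  56. ]
pos [ 553.3 -360.7  136.3] tilt 0.76 jaw 90.8 q6 -2.19 w 87.5 F [-0.1 -0.7 -0.7] t 15.22
INC [ 1.2 -2.1 95.2] yaw 0.3
```

View pics/f1.png

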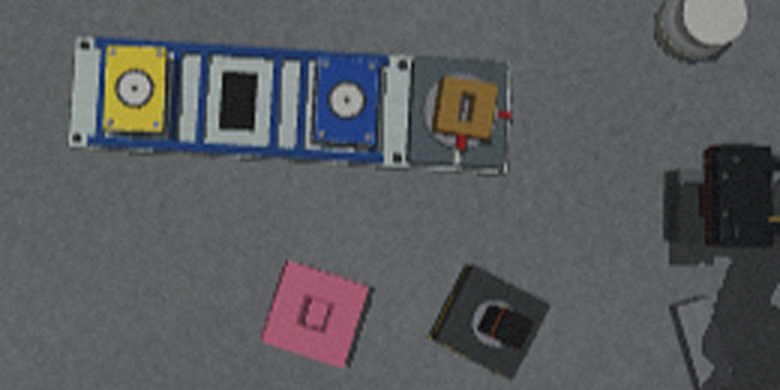

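```bash
python3 - <<'E'
from g import *
from look import *
grab('scene','f');t=V('f','top');s=V('f','scene')
H=hsv(s.f);h,S,x=[H[:,:,i].astype(int) for i in range(3)]
print(s.p([639,117.9,56]),s.p([632.5,-54.7,56]))
cs=[b for b in blobs((S<60)&(x>120),(270,200,375,250),20)]
for b in cs: print(b[0],b[1],b[2])
for b in cs:
  for q in ((294.5,178.9),(365.1,182.9)):
    A=[];B=[]
    def pm(v): return np.array([[v.F,0,v.c[0]],[0,v.F,v.c[1]],[0,0,1]])@np.linalg.inv(v.P)[:3]
    X=cv2.triangulatePoints(pm(t),pm(s),np.array(q,float).reshape(2,1),np.array(b[1],float).reshape(2,1));X=(X[:3]/X[3]).ravel();print(X.round(1),s.p(X)-b[1])
cv2.imwrite('pics/f2.png',cv2.resize(s.f[200:260,265:385],None,fx=6,fy=6,interpolation=cv2.INTER_CUBIC))
cv2.imwrite('pics/f3.png',cv2.resize(t.f[155:210,270:385],None,fx=7,fy=7,interpolation=cv2.INTER_CUBIC)[:, :800])
E
```

```text
[347.09117309 227.00231219] [285.46267687 230.51900484]
2903 [328.377196   217.67137444] ((322.0, 224.5), (49.0, 104.0), 90.0)
245 [317.23265306 237.29795918] ((317.2544860839844, 237.81640625), (18.957914352416992, 19.55658531188965), 86.18592071533203)
162 [289.48765432 242.43209877] ((287.501708984375, 239.52931213378906), (18.027660369873047, 19.965486526489258), 86.633544921875)
113 [332.07079646 237.13274336] ((332.1646423339844, 236.98170471191406), (18.552499771118164, 6.073734283447266), 83.6598129272461)
113 [302.47787611 238.92035398] ((302.497802734375, 238.9668426513672), (18.226207733154297, 6.053228855133057), 86.18592071533203)
73 [285.91780822 230.09589041] ((285.7500305175781, 230.25001525878906), (8.485280990600586, 9.192387580871582), 45.0)
64 [347.53125  226.421875] ((347.5, 226.5), (7.0, 9.0), 90.0)
[634.   88.5  96.4] [ 8.60012247 -0.88749257]
[647.6   9.6 128.5] [-19.69595594  -2.9098403 ]
[646.7  74.2  33.4] [14.60689388 -1.64984892]
[649.1  -9.7  47.1] [-15.03256347  -1.55835044]
[667.2  31.4  54.5] [28.16595881 -4.73699695]
[639.  -52.1  12. ] [-2.17069818 -0.12343774]
[643.3  97.1  22.6] [ 7.46272008 -0.66311535]
[661.3  11.7  65.2] [-21.84673688  -2.9733929 ]
[655.1  51.4  45.5] [21.78848214 -3.07109905]
[641.5 -31.8  30. ] [-8.19131149 -0.62751717]
[663.4  25.6 106.4] [29.43552433 -5.85695803]
[632.4 -53.9  57.6] [-0.1945457  -0.01003281]
[638.8 118.4  58.1] [-0.2252137   0.01490244]
[671.5  34.3 127.5] [-28.5552605   -5.53910354]
```

View pics/f2.png

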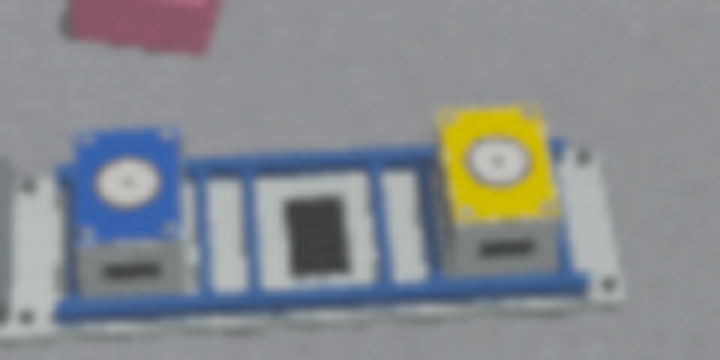

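View pics/f3.png

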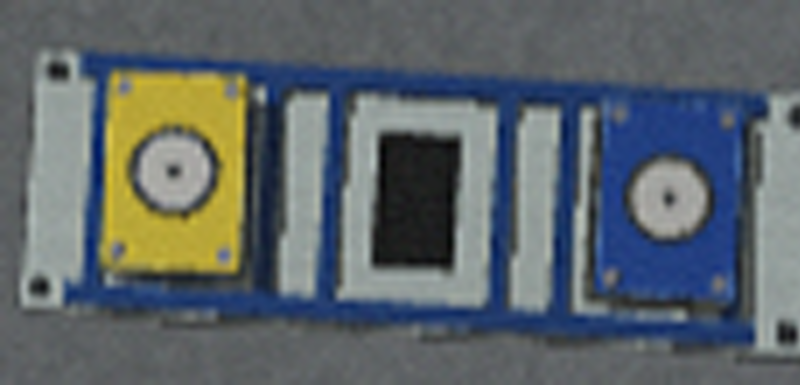

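Both modules are seated and their tops triangulate flat at about 57 mm (56 expected). Blue has shifted 2.7 mm against its rail but is still inside tolerance. Next is the key.

Call:
{"name": "move_arm", "arguments": {
  "increments": [0,1.2,-2,40,0,0,1.2,-2,75,0,0,1.2,-2,94,0,0,1.2,-2,94,0,255,1.2,-2,94,0,255,1.2,-2,94,0,255,1.2,-2,94,0,255,1.2,-2,94,0,255,1.2,-2,94,0,255,1.2,-2,94,0]
}}

```text
t: 16.52
ee_pos: [553.4, -362.3, 42.5]
orientation: [-0.022, 3.129, 0.008]
ft_force: [-0.0, 0.8, -0.8]
width: 30.8
```

```bash
python3 -c "
from g import *
st2()"
```

```text
pos [ 553.4 -362.3   42.5] tilt 0.77 jaw 90.8 q6 -2.2 w 30.8 F [-0.   0.8 -0.8] t 16.52
INC [0. 0. 0.] yaw 0.0
```

Still closing; hold.

Call:
{"name": "move_arm", "arguments": {
  "increments": [255,0,0,0,0,255,0,0,0,0,255,0,0,0,0,255,0,0,0,0]
}}

```text
t: 17.02
ee_pos: [553.3, -362.3, 42.4]
orientation: [-0.022, 3.129, 0.008]
ft_force: [-0.0, -0.0, -1.3]
width: 11.7
```

```bash
python3 -c "
from g import *
o=ctrl.get_obs();print(o['moment'])
st2()"
```

```text
[ 0.03796769 -0.13014338 -0.00681709]
pos [ 553.3 -362.3   42.4] tilt 0.76 jaw 90.8 q6 -2.2 w 11.7 F [-0.  -0.  -1.3] t 17.02
INC [0. 0. 0.] yaw 0.0
```

Call:
{"name": "move_arm", "arguments": {
  "increments": [255,0,0,-15,0,255,0,0,-35,0,255,0,0,-60,0,255,0,0,-90,0,255,0,0,-95,0,255,0,0,-95,0]
}}

```text
t: 17.77
ee_pos: [552.3, -362.8, 138.0]
orientation: [-0.022, 3.128, 0.007]
ft_force: [-0.0, 0.3, -1.1]
width: 11.8
```

```bash
python3 -c "
from g import *
to(627.5,-151.6,130,82.3)
grab('top','g');grab('scene','g')
for n,(x0,y0) in(('top',(440,170)),('scene',(140,150))):
    f=V('g',n).f; cv2.imwrite(f'pics/g_{n}1.png',cv2.resize(f[y0:y0+90,x0:x0+110],None,fx=5,fy=5,interpolation=cv2.INTER_CUBIC))"
```

```text
pos [ 552.3 -362.8  138. ] tilt 0.8 jaw 90.8 q6 -2.2 w 11.8 F [-0.   0.3 -1.1] t 17.77
INC [-78.  210.1  10. ] yaw 8.5
```

View pics/g_scene1.png

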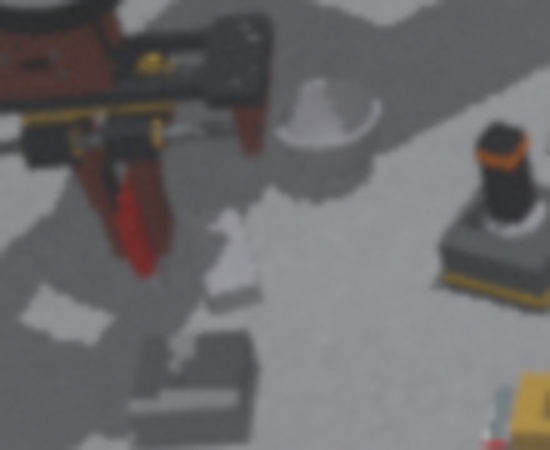

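Call:
{"name": "move_arm", "arguments": {
  "increments": [255,-12,30,0,2,255,-28,75,0,4,255,-44,120,0,6,255,-60,165,0,8,255,-72,198,0,8.5,255,-78,210,0,8.5,255,-78,210,5,8.5,255,-78,210,10,8.5,255,-78,210,10,8.5]
}}

```text
t: 19.0
ee_pos: [625.9, -152.3, 127.7]
orientation: [0.213, 3.125, 0.011]
ft_force: [0.8, -0.3, -0.8]
width: 12.1
```

```bash
python3 -c "
from g import *
to(627.5,-151.6,100,82.3)
grab('top','i');grab('scene','i')
v=V('i','top');print(v.w(480,210,34),v.p([553.3,-362.3,34]))
cv2.imwrite('pics/i1.png',cv2.resize(v.f[198:238,465:509],None,fx=13,fy=13,interpolation=cv2.INTER_NEAREST))
v=V('i','scene');x0,y0=200,170;cv2.imwrite('pics/i2.png',cv2.resize(v.f[y0:y0+90,x0:x0+110],None,fx=6,fy=6,interpolation=cv2.INTER_CUBIC))"
```

```text
pos [ 625.9 -152.3  127.7] tilt 0.65 jaw 82.2 q6 -1.7 w 12.1 F [ 0.8 -0.3 -0.8] t 19.0
INC [-1.2  0.7 27.7] yaw -0.1
[ 573.09415683 -343.42875845   34.        ] [487.66597793 218.10555313]
```

View pics/i1.png

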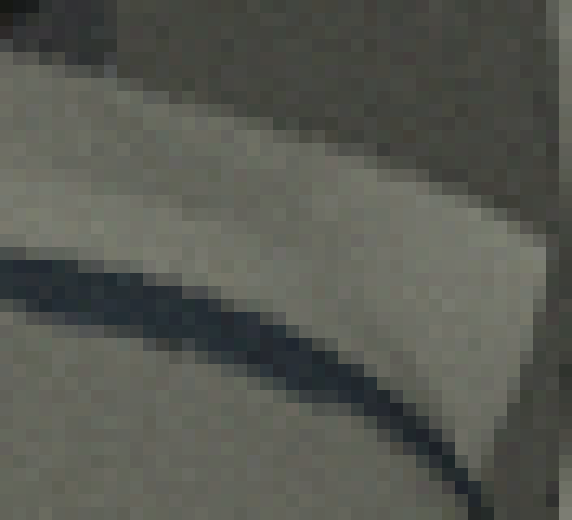

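View pics/i2.png

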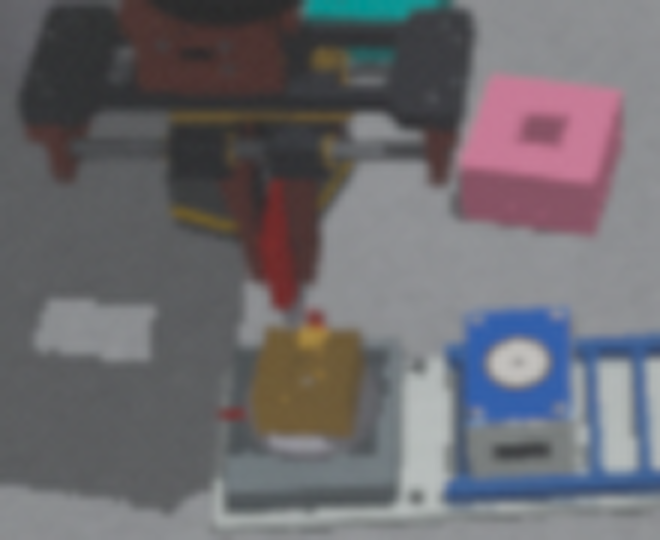

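Call:
{"name": "move_arm", "arguments": {
  "increments": [255,-1.2,0.7,10,-1.2,255,-1.2,0.7,20,-1.2,255,-1.2,0.7,26,-1.2,255,-1.2,0.7,26,-1.2,255,-1.2,0.7,26,-1.2]
}}

```text
t: 19.73
ee_pos: [628.1, -151.4, 102.5]
orientation: [0.18, 3.126, 0.011]
ft_force: [-0.3, 0.6, 0.0]
width: 12.1
```

```bash
python3 -c "
from g import *
to(627.5,-151.6,95,83.5)
grab('scene','j')
v=V('j','scene');x0,y0=225,190;cv2.imwrite('pics/j2.png',cv2.resize(v.f[y0:y0+65,x0:x0+65],None,fx=9,fy=9,interpolation=cv2.INTER_CUBIC))"
```

```text
pos [ 628.1 -151.4  102.5] tilt 0.71 jaw 83.4 q6 -1.72 w 12.1 F [-0.3  0.6  0. ] t 19.73
INC [ 0.7 -0.3  7.5] yaw -0.1
```

View pics/j2.png

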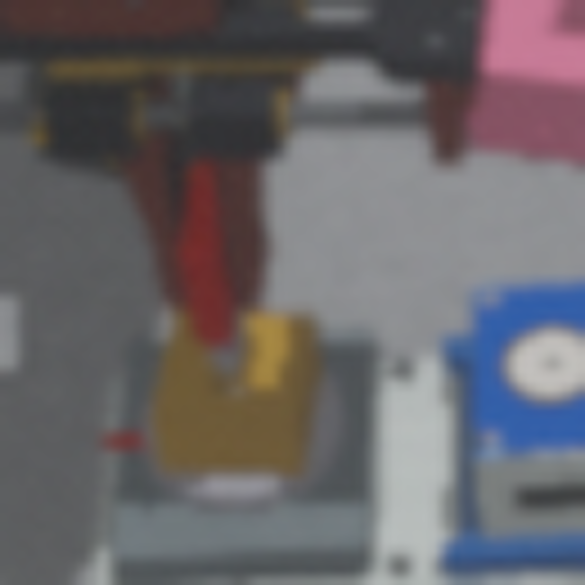

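The blade is over the slot. I'll lower it in small steps and watch the force.

Call:
{"name": "move_arm", "arguments": {
  "increments": [255,0.6,-0.3,4,0,255,0.6,-0.3,7,0,255,0.6,-0.3,9,0,255,0.6,-0.3,10,0,255,0.6,-0.3,10,0]
}}

```text
t: 20.4
ee_pos: [627.7, -151.7, 92.6]
orientation: [0.18, 3.126, 0.01]
ft_force: [-0.3, 0.4, -0.8]
width: 12.1
```

```bash
python3 -c "
from g import *
to(627.5,-151.6,85,83.5);print(ctrl.get_obs()['moment'])"
```

```text
pos [ 627.7 -151.7   92.6] tilt 0.72 jaw 83.4 q6 -1.72 w 12.1 F [-0.3  0.4 -0.8] t 20.4
INC [ 0.3 -0.   7.6] yaw -0.1
[ 0.0253752  -0.12976262  0.00845037]
```

Call:
{"name": "move_arm", "arguments": {
  "increments": [255,0,0,3,0,255,0,0,6,0,255,0,0,9,0,255,0,0,12,0,255,0,0,12,0]
}}

```text
t: 21.02
ee_pos: [627.6, -151.5, 80.2]
orientation: [0.18, 3.126, 0.011]
ft_force: [0.1, 0.0, -0.4]
width: 11.7
```

```bash
python3 -c "
from g import *
to(627.5,-151.6,72.4,83.5);print(ctrl.get_obs()['moment'])"
```

```text
pos [ 627.6 -151.5   80.2] tilt 0.7 jaw 83.4 q6 -1.72 w 11.7 F [ 0.1  0.  -0.4] t 21.02
INC [ 0.2 -0.2  7.8] yaw -0.1
[ 0.00089595 -0.13352377  0.08212349]
```

Call:
{"name": "move_arm", "arguments": {
  "increments": [255,0,0,4,0,255,0,0,6.5,0,255,0,0,8,0,255,0,0,8,0]
}}

```text
t: 21.52
ee_pos: [627.6, -151.4, 72.4]
orientation: [0.18, 3.127, 0.011]
ft_force: [-0.7, -0.6, 2.0]
width: 11.9
```

```bash
python3 -c "
from g import *
to(627.5,-151.6,72.4,83.5);print(ctrl.get_obs()['moment'])"
```

```text
pos [ 627.6 -151.4   72.4] tilt 0.69 jaw 83.4 q6 -1.72 w 11.9 F [-0.7 -0.6  2. ] t 21.52
INC [ 0.1 -0.2 -0. ] yaw -0.1
[ 0.12940604  0.05293537 -0.0176559 ]
```

Call:
{"name": "move_arm", "arguments": {
  "increments": [255,0,0,0,9,255,0,0,0,18,255,0,0,0,27,255,0,0,0,36,255,0,0,0,45,255,0,0,0,54,255,0,0,0,63,255,0,0,0,72,255,0,0,0,80,255,0,0,0,84,255,0,0,0,84,255,0,0,0,84]
}}

```text
t: 23.02
ee_pos: [627.4, -151.7, 72.6]
orientation: [2.229, 2.21, 0.018]
ft_force: [-4.1, -1.2, 4.2]
width: 11.8
```

```bash
python3 -c "
from g import *
st2();print(ctrl.get_obs()['moment'])"
```

```text
pos [ 627.4 -151.7   72.6] tilt 0.66 jaw -0.5 q6 -0.26 w 11.8 F [-4.1 -1.2  4.2] t 23.02
INC [0. 0. 0.] yaw 0.0
[-0.52996375  0.59389841 -0.00342276]
```

Call:
{"name": "move_arm", "arguments": {
  "increments": [255,0,0,0,3,255,0,0,0,6,255,0,0,0,8,255,0,0,0,9,255,0,0,0,9]
}}

```text
t: 23.65
ee_pos: [627.3, -151.6, 72.6]
orientation: [2.396, 2.029, 0.018]
ft_force: [-2.0, -0.2, 3.1]
width: 12.1
```

```bash
python3 -c "
from g import *
st2();print(ctrl.get_obs()['moment'])"
```

```text
pos [ 627.3 -151.6   72.6] tilt 0.66 jaw -9.5 q6 -0.1 w 12.1 F [-2.  -0.2  3.1] t 23.65
INC [0. 0. 0.] yaw 0.0
[-0.41354266  0.48359322 -0.0274919 ]
```

Call:
{"name": "move_arm", "arguments": {
  "increments": [255,0,0,0,2,255,0,0,0,4,255,0,0,0,4]
}}

```text
t: 24.02
ee_pos: [627.4, -151.7, 72.6]
orientation: [2.465, 1.945, 0.018]
ft_force: [-1.3, -0.2, 3.2]
width: 11.7
```

```bash
python3 -c "
from g import *
st2();print(ctrl.get_obs()['moment'])
grab('scene','k')
v=V('k','scene');x0,y0=225,190;cv2.imwrite('pics/k2.png',cv2.resize(v.f[y0:y0+65,x0:x0+65],None,fx=9,fy=9,interpolation=cv2.INTER_CUBIC))"
```

```text
pos [ 627.4 -151.7   72.6] tilt 0.65 jaw -13.5 q6 -0.03 w 11.7 F [-1.3 -0.2  3.2] t 24.02
INC [0. 0. 0.] yaw 0.0
[-0.42102671  0.39781837  0.56147151]
```

View pics/k2.png

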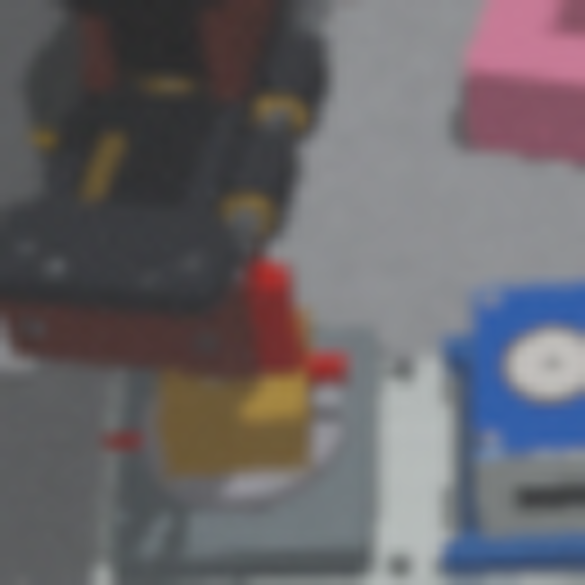

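The moment rose to 0.56 N·m, so the key is at the stop, and the pointer is now on the +y side at (330,365). I'll relax slightly, release and check.

Call:
{"name": "move_arm", "arguments": {
  "increments": [255,0,0,0,-2,255,0,0,0,-3,100,0,0,0,-3,100,0,0,0,-3,100,0,0,0,-3,100,0,0,0,-3,100,0,0,-30,-3,100,0,0,-60,-3,0,0,0,-90,-3,0,0,0,-90,-3,0,0,0,-90,-3]
}}

```text
t: 25.45
ee_pos: [625.9, -152.1, 161.7]
orientation: [2.413, 2.01, 0.017]
ft_force: [-0.3, 0.0, -0.4]
width: 80.0
```

```bash
python3 -c "
from g import *
to(454.6,-176.9,150,-26)"
```

```text
pos [ 625.9 -152.1  161.7] tilt 0.61 jaw -10.4 q6 -0.08 w 80.0 F [-0.3  0.  -0.4] t 25.45
INC [ -55.5 -164.1   10.1] yaw 15.6
```

Call:
{"name": "move_arm", "arguments": {
  "increments": [0,-15,-45,0,4,0,-33,-100,0,8,0,-48,-145,0,12,0,-55,-164,0,15.6,0,-55,-164,8,15.6,0,-55,-164,8,15.6]
}}

```text
t: 26.2
ee_pos: [455.0, -176.2, 150.9]
orientation: [-2.662, -1.665, -0.016]
ft_force: [-0.6, 0.1, 0.1]
width: 87.8
```

```bash
python3 -c "
from g import *
from look import *
grab('top','l');grab('scene','l');v=mods('l',56)
f=v.f;print(v.p([553.3,-362.3,34]))
cv2.imwrite('pics/l1.png',cv2.resize(f[160:210,270:430],None,fx=5,fy=5,interpolation=cv2.INTER_CUBIC))
cv2.imwrite('pics/l3.png',cv2.resize(f[200:240,465:509],None,fx=13,fy=13,interpolation=cv2.INTER_NEAREST))
s=V('l','scene');cv2.imwrite('pics/l2.png',cv2.resize(s.f[160:270,225:385],None,fx=5,fy=5,interpolation=cv2.INTER_CUBIC))
to(454.6,-176.9,64,-26)"
```

```text
Y 397 [294.5 179.3] (array([638.5, 117.9]), array([68.9, 48.3]), 178.6)
B 1286 [339.5 183.5] (array([631. ,  33.5]), array([240.8,  88.4]), 87.5)
 white 146 [312.8 182. ] [632.1  72.9  56. ]
 white 83 [294.5 179. ] [638.8 117.9  56. ]
 white 81 [365.2 183.1] [632.2 -54.8  56. ]
[487.66597793 218.10555313]
pos [ 455.6 -176.3  151.5] tilt 0.6 jaw -26.0 q6 0.05 w 87.8 F [-0.9  0.4 -0.7] t 26.3
INC [-1.8 -1.1 87.5] yaw 0.0
```

View pics/l1.png

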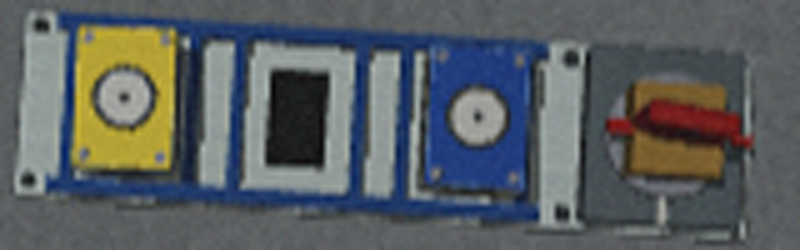

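View pics/l2.png

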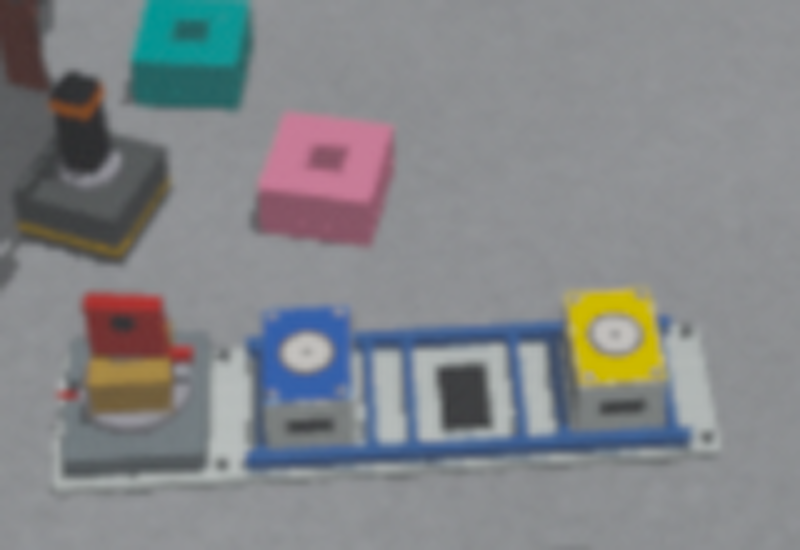

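View pics/l3.png

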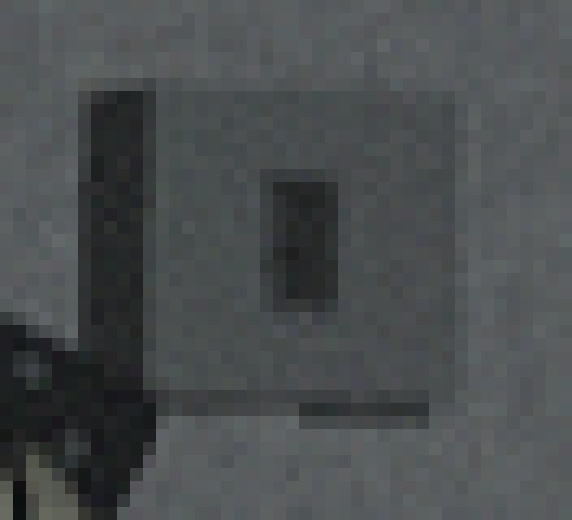

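The key is fully in, the rotor is turned 90° and both modules are seated. In the enlarged view the empty key-stand slot is at pixel (488.0,218.2), and the grasp position projects to (487.7,218.1). Now I grasp the punch from the dark, yellow-banded stand.

Call:
{"name": "move_arm", "arguments": {
  "increments": [0,-1.8,-1,40,0,0,-1.8,-1,75,0,0,-1.8,-1,87,0,0,-1.8,-1,87,0,255,-1.8,-1,87,0,255,-1.8,-1,87,0,255,-1.8,-1,87,0,255,-1.8,-1,87,0,255,-1.8,-1,87,0,255,-1.8,-1,87,0,255,-1.8,-1,87,0,255,-1.8,-1,87,0]
}}

```text
t: 27.8
ee_pos: [454.6, -176.9, 64.5]
orientation: [-2.663, -1.665, -0.016]
ft_force: [-0.7, 0.4, 0.6]
width: 23.8
```

```bash
python3 -c "
from g import *
st2();print(ctrl.get_obs()['moment'])"
```

```text
pos [ 454.6 -176.9   64.5] tilt 0.59 jaw -26.0 q6 0.04 w 23.8 F [-0.7  0.4  0.6] t 27.8
INC [0. 0. 0.] yaw 0.0
[-0.010276    0.06755639  0.01802006]
```

Call:
{"name": "move_arm", "arguments": {
  "increments": [255,0,0,-15,0,255,0,0,-40,0,255,0,0,-80,0,255,0,0,-120,0,255,0,0,-135,0,255,0,0,-135,0]
}}

```text
t: 28.55
ee_pos: [453.8, -177.9, 200.2]
orientation: [2.663, 1.665, 0.018]
ft_force: [-0.7, 0.9, -1.9]
width: 23.8
```

```bash
python3 -c "
from g import *
to(632.3,-54.7,150,-26)"
```

```text
pos [ 453.8 -177.9  200.2] tilt 0.65 jaw -26.0 q6 0.04 w 23.8 F [-0.7  0.9 -1.9] t 28.55
INC [188.4 106.3  52.6] yaw 0.0
```

Call:
{"name": "move_arm", "arguments": {
  "increments": [255,30,17,0,0,255,75,42,0,0,255,120,68,0,0,255,160,90,0,0,255,188,106,10,0,255,188,106,30,0,255,188,106,50,0,255,188,106,52,0,255,188,106,52,0]
}}

```text
t: 29.68
ee_pos: [631.3, -55.6, 150.4]
orientation: [2.664, 1.664, 0.017]
ft_force: [0.1, -0.9, -1.2]
width: 23.7
```

```bash
python3 -c "
from g import *
grab('scene','n');grab('top','n')
to(632.3,-54.7,112,-26)
s=V('n','scene');cv2.imwrite('pics/n2.png',cv2.resize(s.f[160:260,225:355],None,fx=6,fy=6,interpolation=cv2.INTER_CUBIC))
print(s.p([632.3,-54.7,56]),s.p([632.3,-54.7,96]))"
```

```text
pos [632.1 -55.5 151.5] tilt 0.72 jaw -26.0 q6 0.34 w 23.8 F [ 0.2  0.6 -1.5] t 29.77
INC [ 0.4 -0.5 39.5] yaw -0.0
[285.45841386 230.46487529] [284.6771421  220.78659323]
```

View pics/n2.png

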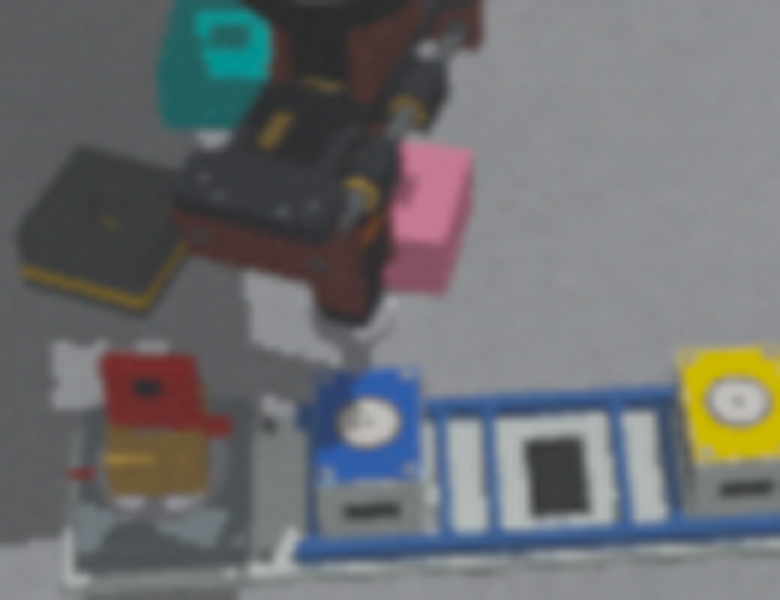

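The tip is at pixel (284.7,220.8), exactly as predicted for standing above the blue disc centre. I'll lower to just above it.

Call:
{"name": "move_arm", "arguments": {
  "increments": [255,0.2,-0.5,15,0,255,0.2,-0.5,30,0,255,0.2,-0.5,37,0,255,0.2,-0.5,39,0,255,0.2,-0.5,39,0,255,0.2,-0.5,39,0]
}}

```text
t: 30.52
ee_pos: [632.5, -54.9, 112.8]
orientation: [2.663, 1.664, 0.02]
ft_force: [0.2, -0.3, -1.9]
width: 23.6
```

```bash
python3 -c "
from g import *
to(632.3,-54.7,110,-26)"
```

```text
pos [632.5 -54.9 112.8] tilt 0.75 jaw -26.0 q6 0.34 w 23.6 F [ 0.2 -0.3 -1.9] t 30.52
INC [ 0.  -0.3  2.8] yaw -0.0
```

Call:
{"name": "move_arm", "arguments": {
  "increments": [255,0,0,1,0,255,0,0,2,0,255,0,0,3,0,255,0,0,3,0]
}}

```text
t: 31.02
ee_pos: [632.7, -54.9, 110.4]
orientation: [2.662, 1.664, 0.021]
ft_force: [-2.1, 0.6, 5.1]
width: 23.5
```

Call:
{"name": "move_arm", "arguments": {
  "increments": [255,0,0,0.8,0,255,0,0,1.2,0,255,0,0,1.2,0,255,0,0,1.2,0]
}}

```text
t: 31.52
ee_pos: [632.7, -54.8, 110.4]
orientation: [2.662, 1.664, 0.021]
ft_force: [-3.2, 0.5, 10.0]
width: 23.8
```

Call:
{"name": "move_arm", "arguments": {
  "increments": [255,0,0,1.4,0,255,0,0,1.4,0,255,0,0,1.4,0,255,0,0,1.4,0,255,0,0,1.4,0,255,0,0,1.4,0,255,0,0,1.4,0,255,0,0,1.4,0]
}}

```text
t: 32.52
ee_pos: [632.7, -54.9, 110.4]
orientation: [2.662, 1.664, 0.021]
ft_force: [-4.1, -0.1, 12.1]
width: 23.9
```

About 14 N was held for a second. Lift straight up.

Call:
{"name": "move_arm", "arguments": {
  "increments": [255,0,0,-3,0,255,0,0,-10,0,255,0,0,-20,0,255,0,0,-30,0,255,0,0,-40,0,255,0,0,-40,0]
}}

```text
t: 33.28
ee_pos: [633.0, -55.1, 151.6]
orientation: [2.661, 1.663, 0.024]
ft_force: [-0.5, -0.4, -1.2]
width: 23.7
```

```bash
python3 -c "
from g import *
from look import *
grab('top','o');grab('scene','o');mods('o',56);s=V('o','scene');v=V('o','top')
cv2.imwrite('pics/o1.png',cv2.resize(v.f[155:215,265:425],None,fx=5,fy=5,interpolation=cv2.INTER_CUBIC))
cv2.imwrite('pics/o2.png',cv2.resize(s.f[160:260,225:380],None,fx=5,fy=5,interpolation=cv2.INTER_CUBIC))
to(638.9,118.1,150,-26)"
```

```text
Y 395 [294.5 179.3] (array([638.8, 117.9]), array([68.9, 46.5]), 1.3)
B 612 [313.9 182.1] (array([632.8,  71.3]), array([164.6,  88.5]), 87.4)
 white 145 [312.8 182.1] [631.9  73.   56. ]
 white 107 [345.6 182.1] [633.5  -7.1  56. ]
 white 79 [294.4 179.2] [638.4 118.   56. ]
 white 73 [357.7 166.3] [673.  -36.1  56. ]
pos [632.2 -55.  150.5] tilt 0.79 jaw -26.0 q6 0.34 w 24.1 F [-0.   0.7 -2.6] t 33.38
INC [158.5 -69.9   1.5] yaw 0.0
```

View pics/o2.png

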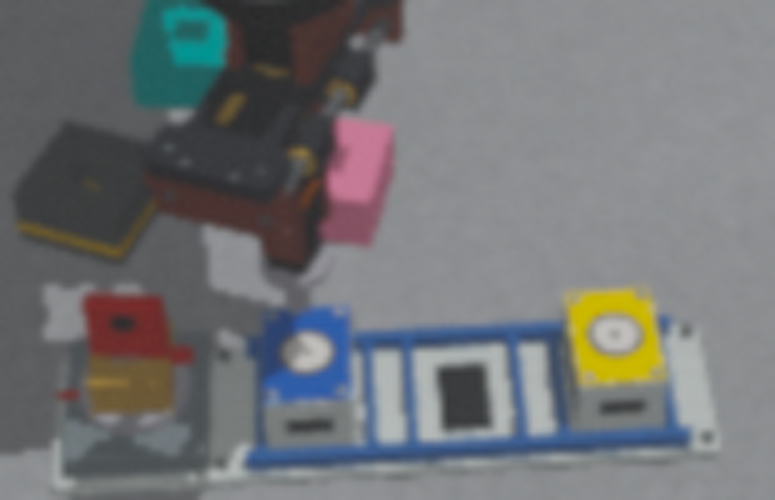

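View pics/o1.png

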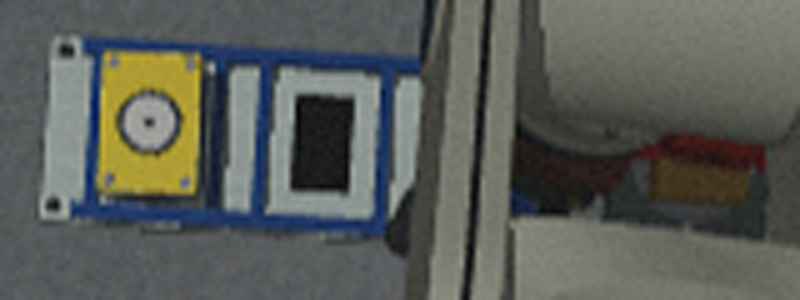

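Call:
{"name": "move_arm", "arguments": {
  "increments": [255,30,-13,0,0,255,70,-31,0,0,255,115,-51,0,0,255,148,-65,0,0,255,158,-70,0,0,255,158,-70,0,0,255,158,-70,0,0,255,158,-70,0,0]
}}

```text
t: 34.38
ee_pos: [638.6, 116.4, 151.4]
orientation: [2.663, 1.662, 0.021]
ft_force: [1.3, -0.6, -1.6]
width: 23.8
```

```bash
python3 -c "
from g import *
from look import *
grab('top','p');grab('scene','p');mods('p',56);s=V('p','scene');print(s.p([638.8,118,96]),s.p([638.8,118,56]))
to(638.8,118.1,112.5,-26)
cv2.imwrite('pics/p2.png',cv2.resize(s.f[180:260,305:405],None,fx=8,fy=8,interpolation=cv2.INTER_CUBIC))
H=hsv(s.f);h,S,x=[H[:,:,i].astype(int) for i in range(3)]
"
```

```text
B 836 [357.1 183.1] (array([629.3, -15.4]), array([142.7,  87.8]), 87.5)
 white 53 [331.6 171.7] [658.5  27.7  56. ]
[347.88102609 217.28456448] [347.11468815 226.94615745]
pos [638.6 116.7 151.5] tilt 0.79 jaw -26.1 q6 0.61 w 23.9 F [ 0.4 -0.1 -2.4] t 34.48
INC [ 1.  -0.8 39. ] yaw -0.1
```

View pics/p2.png

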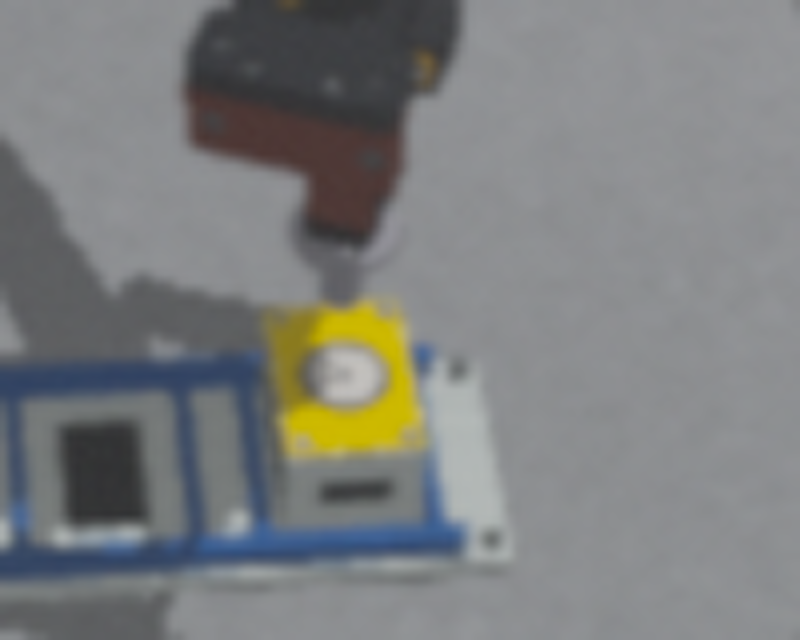

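The tip is at crop (343,293), near the predicted point once the 1.5 mm correction is applied. Lower.

Call:
{"name": "move_arm", "arguments": {
  "increments": [255,1,-1,15,0,255,1,-1,30,0,255,1,-1,37,0,255,1,-1,38.5,0,255,1,-1,38.5,0,255,1,-1,38.5,0]
}}

```text
t: 35.22
ee_pos: [639.0, 118.3, 113.5]
orientation: [2.663, 1.662, 0.023]
ft_force: [0.4, -0.4, -2.0]
width: 24.1
```

```bash
python3 -c "
from g import *
to(638.8,118.1,110,-26)"
```

```text
pos [639.  118.3 113.5] tilt 0.84 jaw -26.1 q6 0.62 w 24.1 F [ 0.4 -0.4 -2. ] t 35.23
INC [-0.3 -0.1  3.5] yaw -0.1
```

Call:
{"name": "move_arm", "arguments": {
  "increments": [255,0,0,1.5,0,255,0,0,3,0,255,0,0,3.7,0,255,0,0,3.7,0]
}}

```text
t: 35.72
ee_pos: [639.2, 118.4, 110.4]
orientation: [2.663, 1.662, 0.023]
ft_force: [-1.2, -0.7, 4.3]
width: 24.0
```

Call:
{"name": "move_arm", "arguments": {
  "increments": [255,0,0,1,0,255,0,0,1.5,0,255,0,0,1.5,0,255,0,0,1.5,0,255,0,0,1.5,0,255,0,0,1.5,0,255,0,0,1.5,0,255,0,0,1.5,0,255,0,0,1.5,0,255,0,0,1.5,0]
}}

```text
t: 36.98
ee_pos: [639.3, 118.4, 110.4]
orientation: [2.663, 1.662, 0.024]
ft_force: [-4.4, 0.3, 11.9]
width: 23.9
```

Call:
{"name": "move_arm", "arguments": {
  "increments": [255,0,0,-3,0,255,0,0,-10,0,255,0,0,-20,0,255,0,0,-35,0,255,0,0,-60,0,255,0,0,-90,0,255,0,0,-90,0]
}}

```text
t: 37.85
ee_pos: [639.9, 118.2, 203.7]
orientation: [2.661, 1.66, 0.032]
ft_force: [0.6, -0.7, -1.9]
width: 23.9
```

```bash
python3 -c "
from g import *
to(454.6,-176.9,200,-26)"
```

```text
pos [639.9 118.2 203.7] tilt 1.21 jaw -26.1 q6 0.62 w 23.9 F [ 0.6 -0.7 -1.9] t 37.85
INC [-346.5  -36.8   -2. ] yaw -0.1
```

Call:
{"name": "move_arm", "arguments": {
  "increments": [255,-35,-4,0,0,255,-80,-8,0,0,255,-130,-14,0,0,255,-180,-19,0,0,255,-230,-24,0,0,255,-275,-29,0,0,255,-315,-33,0,0,255,-338,-36,0,0,255,-346,-37,0,0,255,-346,-37,0,0,255,-346,-37,0,0]
}}

```text
t: 39.22
ee_pos: [455.1, -175.7, 197.9]
orientation: [2.66, 1.662, 0.032]
ft_force: [0.4, 0.5, -1.3]
width: 23.9
```

```bash
python3 -c "
from g import *
from look import *
to(454.6,-176.9,110,-26)
grab('top','q');mods('q',56);grab('scene','q')
s=V('q','scene');cv2.imwrite('pics/q2.png',cv2.resize(s.f[110:260,205:385],None,fx=4,fy=4,interpolation=cv2.INTER_CUBIC))"
```

```text
pos [ 455.1 -175.7  197.9] tilt 1.22 jaw -26.0 q6 0.04 w 23.9 F [ 0.4  0.5 -1.3] t 39.23
INC [-2.6 -1.3 87.8] yaw -0.0
Y 398 [294.5 179.3] (array([638.8, 117.9]), array([68.9, 46.5]), 1.3)
B 1295 [339.7 183.5] (array([630.8,  33.4]), array([240.8,  88.3]), 87.4)
 white 146 [312.8 182.2] [631.9  73.   56. ]
 white 85 [365.1 182.9] [632.5 -54.6  56. ]
 white 83 [294.5 179. ] [638.7 117.9  56. ]
```

View pics/q2.png

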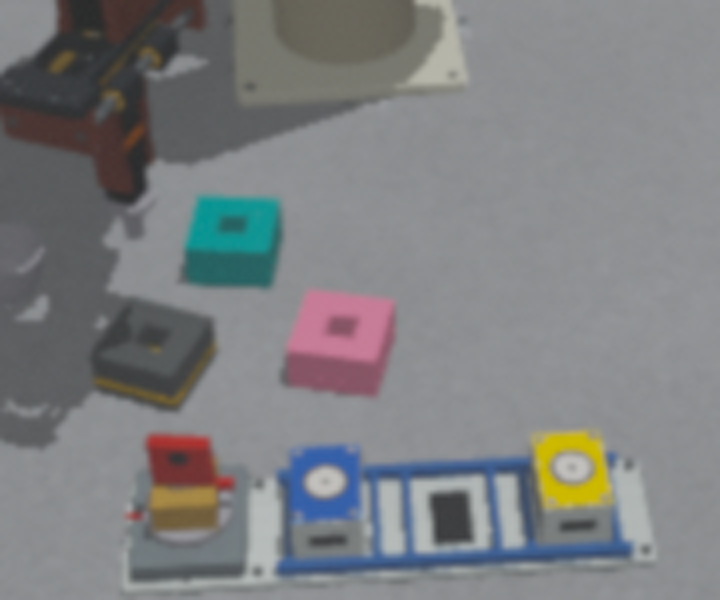

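Both modules stayed in place and the key is still locked. Lower the punch into the dark stand.

Call:
{"name": "move_arm", "arguments": {
  "increments": [255,-2,-1.3,30,0,255,-2,-1.3,65,0,255,-2,-1.3,88,0,255,-2,-1.3,92,0,255,-2,-1.3,92,0,255,-2,-1.3,92,0]
}}

```text
t: 40.08
ee_pos: [455.8, -176.4, 106.9]
orientation: [2.658, 1.662, 0.034]
ft_force: [-0.3, 0.9, -1.7]
width: 23.9
```

```bash
python3 -c "
from g import *
to(454.6,-176.9,65,-26)"
```

```text
pos [ 455.8 -176.4  106.9] tilt 1.3 jaw -26.0 q6 0.03 w 23.9 F [-0.3  0.9 -1.7] t 40.08
INC [-1.5 -1.6 41.9] yaw 0.0
```

Call:
{"name": "move_arm", "arguments": {
  "increments": [255,-1.5,-1.3,6,0,255,-1.5,-1.3,12,0,255,-1.5,-1.3,20,0,255,-1.5,-1.3,27,0,255,-1.5,-1.3,34,0,255,-1.5,-1.3,38,0,255,-1.5,-1.3,38,0,255,-1.5,-1.3,38,0]
}}

```text
t: 41.08
ee_pos: [454.9, -177.0, 69.0]
orientation: [2.658, 1.662, 0.034]
ft_force: [-0.6, -0.2, -2.4]
width: 23.9
```

```bash
python3 -c "
from g import *
to(454.6,-176.9,65,-26)"
```

```text
pos [ 454.9 -177.    69. ] tilt 1.31 jaw -26.0 q6 0.03 w 23.9 F [-0.6 -0.2 -2.4] t 41.08
INC [-0.1 -0.4  4. ] yaw 0.0
```

Call:
{"name": "move_arm", "arguments": {
  "increments": [255,0,0,3,0,255,0,0,4.5,0,255,0,0,4.5,0,100,0,0,4.5,0,100,0,0,4.5,0,100,0,0,4.5,0,100,0,0,4.5,0]
}}

```text
t: 41.95
ee_pos: [455.0, -177.0, 64.5]
orientation: [2.658, 1.662, 0.034]
ft_force: [-0.3, 0.2, 0.4]
width: 52.9
```

```bash
python3 -c "
from g import *
st2()"
```

```text
pos [ 455.  -177.    64.5] tilt 1.31 jaw -26.0 q6 0.03 w 52.9 F [-0.3  0.2  0.4] t 41.95
INC [0. 0. 0.] yaw 0.0
```

Call:
{"name": "move_arm", "arguments": {
  "increments": [80,0,0,-20,0,0,0,0,-50,0,0,0,0,-85,0,0,0,0,-100,0,0,0,0,-100,0]
}}

```text
t: 42.58
ee_pos: [453.3, -177.8, 165.0]
orientation: [2.657, 1.661, 0.036]
ft_force: [0.6, 0.1, -0.2]
width: 87.8
```

```bash
python3 -c "
from g import *
to(627.4,-151.7,160,-8)
grab('top','r');grab('scene','r')
v=V('r','top')
cv2.imwrite('pics/r1.png',cv2.resize(v.f[165:205,385:430],None,fx=13,fy=13,interpolation=cv2.INTER_CUBIC))
s=V('r','scene');cv2.imwrite('pics/r2.png',cv2.resize(s.f[140:260,205:335],None,fx=5,fy=5,interpolation=cv2.INTER_CUBIC))"
```

```text
pos [ 453.3 -177.8  165. ] tilt 1.4 jaw -26.0 q6 0.03 w 87.8 F [ 0.6  0.1 -0.2] t 42.58
INC [ 99.6 145.    9.3] yaw -18.0
```

View pics/r1.png

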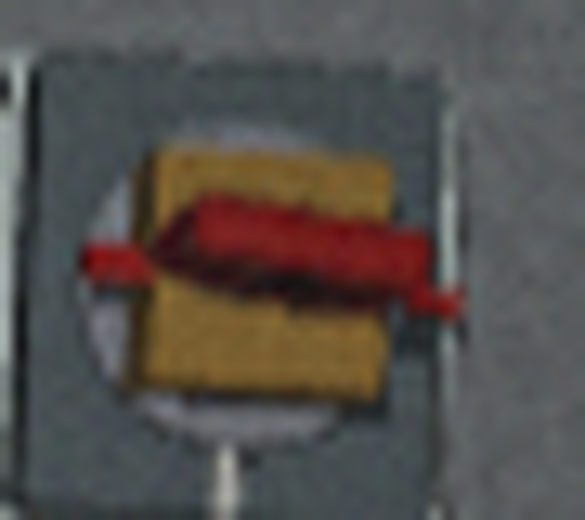

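View pics/r2.png

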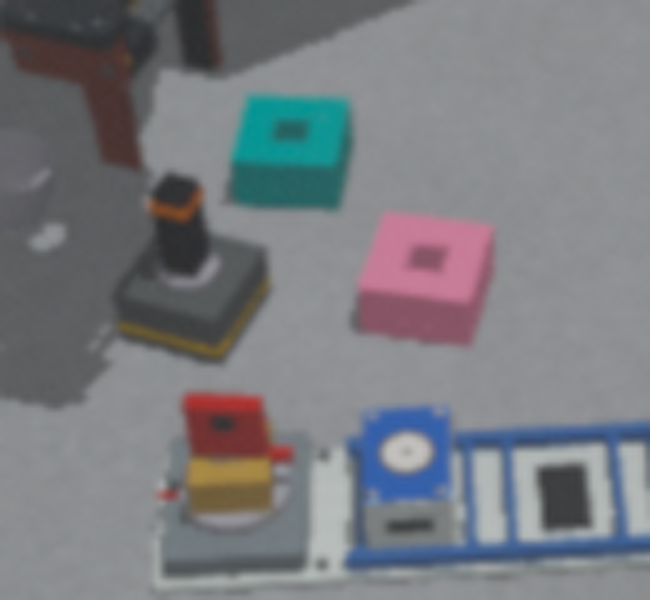

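The punch is upright in its stand and the key's angle reads as jaw ≈ -8°. Return to the key.

Call:
{"name": "move_arm", "arguments": {
  "increments": [0,25,36,0,-6,0,55,80,0,-12,0,85,123,0,-18,0,99.5,145,0,-18,0,99.5,145,5,-18,0,99.5,145,5,-18,0,99.5,145,5,-18]
}}

```text
t: 43.55
ee_pos: [624.7, -151.6, 161.7]
orientation: [2.366, 2.056, 0.03]
ft_force: [-0.5, -0.0, -0.1]
width: 87.9
```

```bash
python3 -c "
from g import *
to(627.4,-151.7,72.6,-8)"
```

```text
pos [ 624.7 -151.6  161.7] tilt 1.16 jaw -8.0 q6 -0.13 w 87.9 F [-0.5 -0.  -0.1] t 43.55
INC [-0.5  1.1 89.1] yaw -0.0
```

Call:
{"name": "move_arm", "arguments": {
  "increments": [0,-0.5,1.1,35,0,0,-0.5,1.1,70,0,0,-0.5,1.1,89,0,0,-0.5,1.1,89,0,255,-0.5,1.1,89,0,255,-0.5,1.1,89,0,255,-0.5,1.1,89,0,255,-0.5,1.1,89,0,255,-0.5,1.1,89,0,255,-0.5,1.1,89,0,255,-0.5,1.1,89,0,255,-0.5,1.1,89,0]
}}

```text
t: 45.05
ee_pos: [627.4, -151.6, 72.7]
orientation: [2.366, 2.056, 0.029]
ft_force: [-0.1, 0.0, 0.9]
width: 12.0
```

Call:
{"name": "move_arm", "arguments": {
  "increments": [255,0,0,0,0,255,0,0,0,0,255,0,0,0,0]
}}

```text
t: 45.42
ee_pos: [627.4, -151.6, 72.7]
orientation: [2.366, 2.056, 0.029]
ft_force: [-0.3, 0.6, -0.0]
width: 11.8
```

```bash
python3 -c "
from g import *
to(627.4,-151.7,72.6,-8);print(ctrl.get_obs()['moment'])"
```

```text
pos [ 627.4 -151.6   72.7] tilt 1.16 jaw -8.0 q6 -0.13 w 11.8 F [-0.3  0.6 -0. ] t 45.42
INC [-0.1 -0.   0.1] yaw -0.0
[-0.00189628  0.03223441 -0.00118994]
```

Call:
{"name": "move_arm", "arguments": {
  "increments": [255,0,0,0,-9,255,0,0,0,-18,255,0,0,0,-27,255,0,0,0,-36,255,0,0,0,-45,255,0,0,0,-54,255,0,0,0,-63,255,0,0,0,-72,255,0,0,0,-81,255,0,0,0,-90,255,0,0,0,-96,255,0,0,0,-96]
}}

```text
t: 46.92
ee_pos: [627.6, -151.7, 73.1]
orientation: [0.056, 3.122, 0.011]
ft_force: [-0.9, 0.2, 5.1]
width: 11.9
```

```bash
python3 -c "
from g import *
to(627.4,-151.7,72.6,95);print(ctrl.get_obs()['moment'])"
```

```text
pos [ 627.6 -151.7   73.1] tilt 1.18 jaw 87.9 q6 -1.81 w 11.9 F [-0.9  0.2  5.1] t 46.92
INC [ 0.2 -0.   0.5] yaw -7.1
[0.06522715 0.10725631 0.01019392]
```

Call:
{"name": "move_arm", "arguments": {
  "increments": [255,0,0,0,-4,255,0,0,0,-7,255,0,0,0,-7,255,0,0,0,-7]
}}

```text
t: 47.42
ee_pos: [627.6, -151.6, 73.1]
orientation: [-0.131, 3.119, 0.009]
ft_force: [-0.7, 1.9, 3.1]
width: 12.1
```

```bash
python3 -c "
from g import *
to(627.4,-151.7,72.6,95);print(ctrl.get_obs()['moment'])"
```

```text
pos [ 627.6 -151.6   73.1] tilt 1.18 jaw 94.8 q6 -1.93 w 12.1 F [-0.7  1.9  3.1] t 47.42
INC [ 0.2 -0.1  0.5] yaw -0.2
[ 0.34924277  0.07184723 -0.04028175]
```

Call:
{"name": "move_arm", "arguments": {
  "increments": [255,0,0,0,-2,255,0,0,0,-4,255,0,0,0,-4,255,0,0,0,-4]
}}

```text
t: 47.92
ee_pos: [627.6, -151.5, 73.1]
orientation: [-0.239, 3.112, 0.008]
ft_force: [-0.4, 1.9, 2.6]
width: 12.1
```

```bash
python3 -c "
from g import *
to(627.4,-151.7,72.6,89);print(ctrl.get_obs()['moment'])"
```

```text
pos [ 627.6 -151.5   73.1] tilt 1.19 jaw 98.8 q6 -2.0 w 12.1 F [-0.4  1.9  2.6] t 47.92
INC [ 0.3 -0.2  0.5] yaw 9.8
[ 0.44076057 -0.04549729 -0.468355  ]
```

The unlocked stop is reached (moment -0.47 N·m). I'll turn back 9° to the middle of the play and draw the key out.

Call:
{"name": "move_arm", "arguments": {
  "increments": [255,0,0,0,5,255,0,0,0,10,255,0,0,0,10,255,0,0,-4,10,255,0,0,-10,10,255,0,0,-20,10,255,0,0,-32,10,255,0,0,-50,10,255,0,0,-65,10,255,0,0,-65,10]
}}

```text
t: 49.18
ee_pos: [627.5, -152.2, 140.2]
orientation: [0.033, 3.119, 0.01]
ft_force: [-0.2, 0.3, -0.5]
width: 11.8
```

```bash
python3 -c "
from g import *
to(553.3,-362.6,130,90.8)
grab('scene','s')
s=V('s','scene');cv2.imwrite('pics/s2.png',cv2.resize(s.f[170:260,205:305],None,fx=6,fy=6,interpolation=cv2.INTER_CUBIC))"
```

```text
pos [ 627.5 -152.2  140.2] tilt 1.35 jaw 88.8 q6 -1.82 w 11.8 F [-0.2  0.3 -0.5] t 49.17
INC [  69.9 -212.     7.2] yaw -2.0
```

View pics/s2.png

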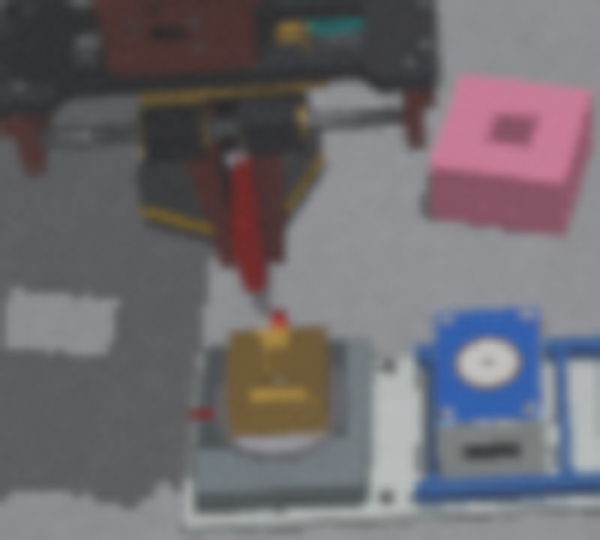

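The key is out and the rotor is back with its pointer toward the robot. Move to the key stand.

Call:
{"name": "move_arm", "arguments": {
  "increments": [255,12,-35,0,0,255,27,-80,0,-1,255,43,-130,0,-2,255,58,-175,0,-2,255,67,-203,0,-2,255,70,-212,0,-2,255,70,-212,10,-2,255,70,-212,20,-2,255,70,-212,20,-2,255,70,-212,20,-2]
}}

```text
t: 50.48
ee_pos: [553.1, -361.6, 116.0]
orientation: [-0.023, 3.12, 0.01]
ft_force: [-0.9, 0.8, -0.1]
width: 12.0
```

```bash
python3 -c "
from g import *
to(553.3,-362.6,75,90.8)
grab('top','u');v=V('u','top');cv2.imwrite('pics/u1.png',cv2.resize(v.f[165:205,385:425],None,fx=13,fy=13,interpolation=cv2.INTER_CUBIC))"
```

```text
pos [ 553.1 -361.6  116. ] tilt 1.26 jaw 90.8 q6 -2.2 w 12.0 F [-0.9  0.8 -0.1] t 50.48
INC [ 0.7 -1.3 41. ] yaw 0.0
```

View pics/u1.png

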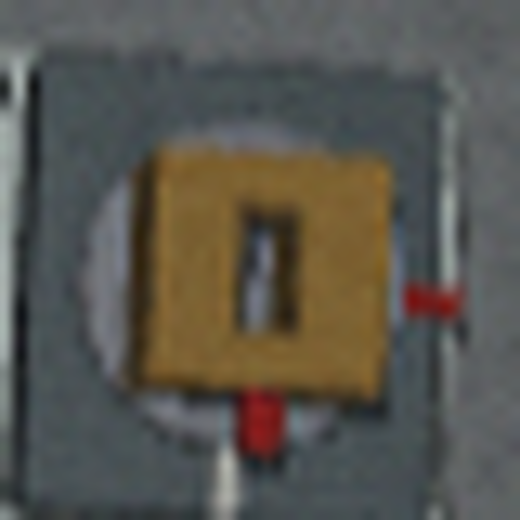

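The rotor is unlocked, with the slot along the carrier's x. Lower the key.

Call:
{"name": "move_arm", "arguments": {
  "increments": [255,0.7,-1,20,0,255,0.7,-1,38,0,255,0.7,-1,44,0,255,0.7,-1,44,0,255,0.7,-1,44,0]
}}

```text
t: 51.15
ee_pos: [553.7, -362.9, 72.6]
orientation: [-0.022, 3.12, 0.009]
ft_force: [-0.3, 0.2, -0.3]
width: 11.6
```

```bash
python3 -c "
from g import *
to(553.3,-362.6,60,90.8)
grab('scene','w');s=V('w','scene');cv2.imwrite('pics/w1.png',cv2.resize(s.f[185:245,150:220],None,fx=8,fy=8,interpolation=cv2.INTER_CUBIC))"
```

```text
pos [ 553.7 -362.9   72.6] tilt 1.3 jaw 90.8 q6 -2.21 w 11.6 F [-0.3  0.2 -0.3] t 51.15
INC [ 0.7  0.2 12.6] yaw 0.0
```

View pics/w1.png

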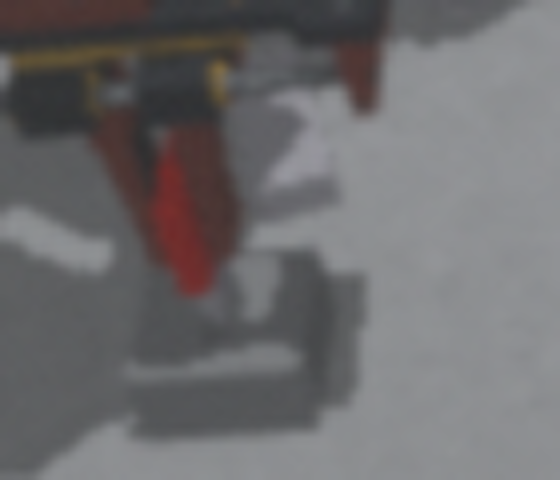

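The blade is over the slot at crop (210,310). Lower slowly.

Call:
{"name": "move_arm", "arguments": {
  "increments": [255,0.5,0.2,3,0,255,0.5,0.2,6,0,255,0.5,0.2,9,0,255,0.5,0.2,12,0,255,0.5,0.2,12,0]
}}

```text
t: 51.82
ee_pos: [553.4, -362.5, 60.4]
orientation: [-0.023, 3.12, 0.009]
ft_force: [-0.4, -0.6, -0.4]
width: 11.7
```

```bash
python3 -c "
from g import *
to(553.3,-362.6,43,90.8);print(ctrl.get_obs()['moment'])"
```

```text
pos [ 553.4 -362.5   60.4] tilt 1.29 jaw 90.8 q6 -2.21 w 11.7 F [-0.4 -0.6 -0.4] t 51.83
INC [ 0.4 -0.2 17.4] yaw 0.0
[ 0.08628243 -0.14971656 -0.00619962]
```

Call:
{"name": "move_arm", "arguments": {
  "increments": [255,0,0,4,0,255,0,0,8,0,255,0,0,12,0,255,0,0,15,0,255,0,0,16.5,0,255,0,0,16.5,0]
}}

```text
t: 52.58
ee_pos: [553.7, -362.4, 43.8]
orientation: [-0.022, 3.12, 0.01]
ft_force: [0.3, 0.2, -0.8]
width: 12.0
```

```bash
python3 -c "
from g import *
to(553.3,-362.6,42.5,90.8);print(ctrl.get_obs()['moment'])"
```

```text
pos [ 553.7 -362.4   43.8] tilt 1.28 jaw 90.8 q6 -2.21 w 12.0 F [ 0.3  0.2 -0.8] t 52.58
INC [ 0.4 -0.2  1.3] yaw 0.0
[ 0.06176116 -0.14365899  0.00769455]
```

Call:
{"name": "move_arm", "arguments": {
  "increments": [255,0,0,1.3,0,255,0,0,1.8,0,255,0,0,1.8,0,100,0,0,1.5,0,100,0,0,1.5,0,100,0,0,1.5,0,80,0,0,1.5,0,80,0,0,-20,0,0,0,0,-55,0,0,0,0,-110,0,0,0,0,-160,0,0,0,0,-160,0]
}}

```text
t: 54.08
ee_pos: [552.7, -365.2, 210.4]
orientation: [-0.022, 3.112, 0.0]
ft_force: [0.0, -0.1, 0.7]
width: 87.5
```

```bash
python3 -c "
from g import *
to(450,-450,230)"
```

```text
pos [ 552.7 -365.2  210.4] tilt 1.71 jaw 90.8 q6 -2.2 w 87.5 F [ 0.  -0.1  0.7] t 54.08
INC [103.2 -83.3 -22.7] yaw 0.0
```

Call:
{"name": "move_arm", "arguments": {
  "increments": [0,25,-30,0,8,0,55,-80,0,16,0,90,-130,0,24,0,130,-180,0,30,0,150,-200,0,30,0,150,-200,0,30]
}}

```text
t: 54.82
ee_pos: [403.5, -568.5, 205.4]
orientation: [0.789, 3.012, 0.013]
ft_force: [0.8, 0.5, 0.2]
width: 87.9
```

```bash
python3 -c "
from g import *
from look import *
st2()
grab('top','x');grab('scene','x');v=mods('x',56);s=V('x','scene')
cv2.imwrite('pics/x1.png',cv2.resize(v.f[150:290,250:510],None,fx=3,fy=3,interpolation=cv2.INTER_CUBIC))
cv2.imwrite('pics/x2.png',cv2.resize(s.f[150:270,150:390],None,fx=3.3,fy=3.3,interpolation=cv2.INTER_CUBIC))
cv2.imwrite('pics/x3.png',cv2.resize(v.f[200:240,465:505],None,fx=14,fy=14,interpolation=cv2.INTER_NEAREST))"
```

```text
pos [ 403.5 -568.5  205.4] tilt 1.67 jaw 60.6 q6 -2.05 w 87.9 F [0.8 0.5 0.2] t 54.83
INC [0. 0. 0.] yaw 0.0
Y 395 [294.4 179.3] (array([638.6, 118.2]), array([69.1, 47.8]), 178.6)
B 1295 [339.7 183.5] (array([631. ,  33.5]), array([240.8,  88.4]), 87.6)
 white 147 [345.9 184.3] [628.2  -7.9  56. ]
 white 146 [312.8 182.2] [631.9  72.9  56. ]
 white 84 [294.5 179. ] [638.9 117.8  56. ]
 white 82 [365.1 183.1] [632.2 -54.6  56. ]
```

View pics/x1.png

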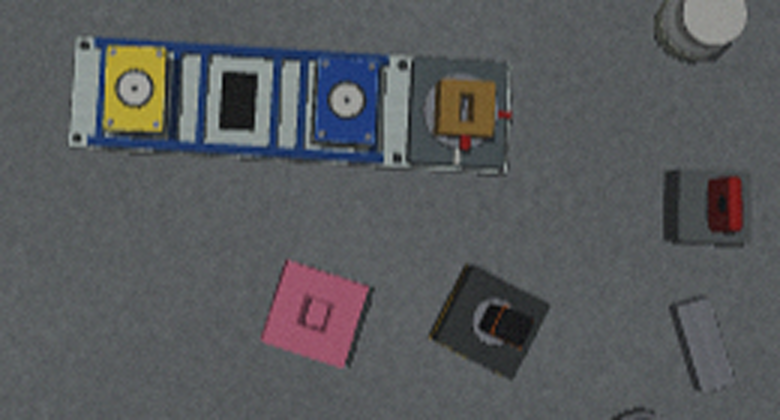

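View pics/x2.png

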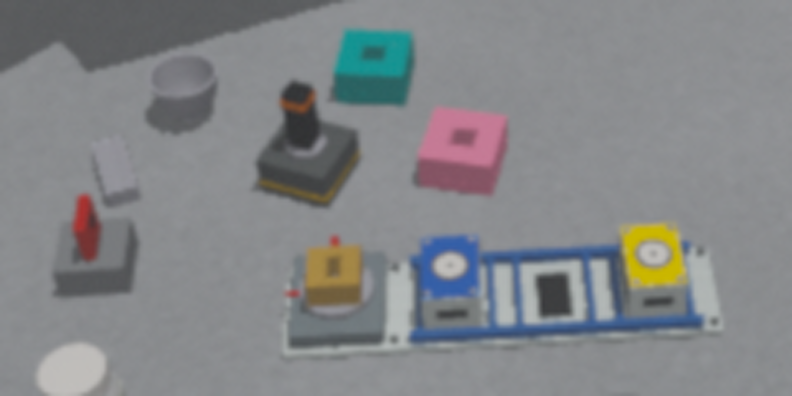

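View pics/x3.png

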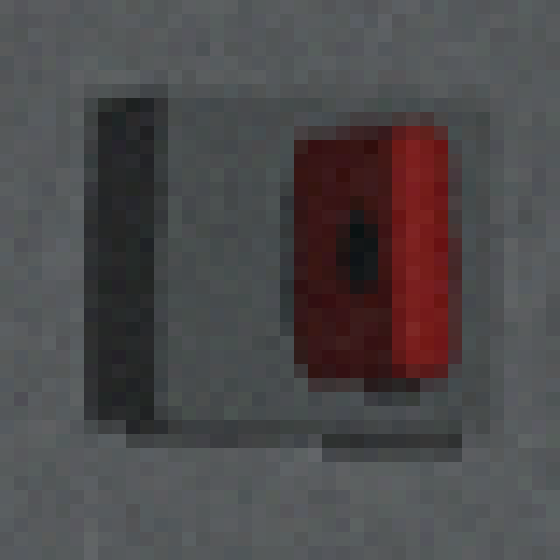

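Everything matches the goal: the key is back in its stand as at the start, the punch is upright, the rotor is unlocked and both modules are seated. Handing in.

```bash
python3 -c "
from workcell import ctrl
print(ctrl.close_job())"
```

```text
the job is handed in; nothing more can be done
None
```

I finished every step and handed the job in at about t = 55 s of the 208 s allowed. The hand-in gave no verdict.

- **Modules:** Only the blue and yellow modules were on the bench; there was no green one. I seated blue in the bay at y -45 and yellow in the bay at y +125.
- **Lock and presses:** I put the key in the lock and turned it clockwise to the stop, where the moment reached 0.56 N·m. I then pressed blue and yellow with the punch at about 14 N for a second each, lifting straight off both times.
- **Putting back:** The punch went back into its dark stand with the yellow band. I turned the key back to the unlocked stop (-0.47 N·m), drew it out and returned it to its own stand.

**Final checks (both cameras):**
- **Yellow:** within about 1 mm of its bay centre.
- **Blue:** about 3 mm off its bay centre, against the side rail, and inside the 7 mm limit. It was 2.7 mm further over on my second look, with the arm away from it.
- **Lock, punch and key:** the rotor pointer is at the white mark, the punch is upright in its stand, and the key sits in its stand as at the start.
- **Other things:** the look-alikes and those bystanders in the final views had not moved.

**Small disagreements:**
- Module tops triangulated 1 to 2 mm high, at about 57 to 58 mm instead of 56.
- The tool tilt crept from 0.1° to about 1.7° over the run, with no visible effect.

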